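Load a paint canister into the bench shaker and lock it

ROBOT

A 7-joint arm with a two-finger parallel gripper is mounted at the origin on the work surface. World frame = base frame: x ahead of the robot, y to its left, z up, the work surface at z = 0. Lengths are in mm, angles in rad, forces in N, time in s.
With the tool pointing down it reaches from about 425 to 875 mm from the base axis. Payload 8.4 kg.
Tool frame: the origin (TCP) lies midway between the tips of the shut fingers; the grasp point (between the pads) lies 19 mm behind it; z points along the fingers, y is the direction in which the jaws open and shut (so a half turn about z gives the same grasp; the last joint's range is limited). The gripper opens to 87 mm and grips with 3 to 60 N. Pads are 19 mm wide; open, the fingers measure 117 mm over their backs; the gripper's body (75 mm by 190 mm) begins 51 mm behind the grasp point.
Start: joints at [-0.099, 0.333, 0.04, 1.465, -0.013, 1.343, -0.059], TCP at [649.972, -0.012, 222.546] pointing down, gripper open.
Joint ranges: [-2.58, 2.58], [-0.38, 2.09], [-1.3, 1.39], [0.25, 2.4], [-1.5, 4.64], [0.08, 2.09], [-2.65, 2.65]. Speed limits (rad/s): [2.22, 2.22, 2.79, 2.79, 3.14, 3.14, 3.14].

INTERFACE

Orientations are given as a rotation vector (axis times angle).
In Python, from workcell import bot gives the robot as it stands.
- The arm moves only by the tool step_arm, never from a script. Its argument "moves" is a list of rows, each an object with "grip": the finger opening in mm, from 0 to 87; "slide": the shift along the tool's x, y, z in mm, a list of three; "spin": the turn about the tool's z in degrees. In form: [{"grip": grip, "slide": [tx, ty, tz], "spin": spin}, ...]. A call has 1 to 5 rows; each row shifts and turns the pose as measured when the row begins, along the tool's axes as they then stand; what a row does not reach is not made up. A row lasts 1/8 s, in which the tool goes at most 62.5 mm and 10.7 degrees, less where a joint would pass 70% of its speed; a pose out of reach is approached as far as the arm can. A call is refused whole if a number of a shift passes 62.5 or a number of a turn 10.7, either way. A call with a gripper value outside its range is refused whole. The fingers move at their own pace and stop on an object; "grip_force" is the grip in N (left out, the last holds). Time passes only in rows, so rows that do not move let the fingers close. It gives the time, the measured TCP pose, the force and the opening at its end, in the units of the state.
- bot.state(): the state, without advancing time (a new reading comes with each control period).
- bot.get_image(name): name is "scene" or "side" or "wrist"; returns a dict with "frame" (400x640x3 uint8, red, green, blue), "z_map" (400x640 float32, mm along the optical axis (not along the pixel's ray), 0 where there is no reading), "vfov" (degrees; the focal length in pixels is half the picture's height over the tangent of half this angle, whatever the lens; pixels are square), "cx", "cy" (the principal point, pixels), "R" (3x3) and "t" (3): a world point X has camera coordinates R X + t. Camera axes: x right, y down, z forward; pixel columns grow to the right and rows downward; lengths in mm; the calibration is good to about 2 mm. A picture is of the moment at which its call begins.
- bot.sign_off(): hands the job in, once; it reports no verdict.
The state is a dict: "clock": time; "q": joint angles; "qd": joint speeds; "effort": joint torques, N m; "tcp_pos": TCP position; "tool_rot": TCP orientation; "contact_force": force on the tool from outside, world axes, zero at the start; "torque": the same for the moment, N m; "gripper_width": finger opening in mm.
Only numpy, scipy, OpenCV 4.12 (cv2) and the standard library are available. Lean on these libraries where they do the work, as an engineer would, in place of code of your own. Each camera call takes 0.05 s, during which the arm holds its last target.

TASK

Load the pink-labelled paint canister into the yellow pocket of the bench shaker: lower it in upright, without dropping it, with its cap at the end away from the red locking lever, until it stands fully home on the pocket floor. Then swing the red lever shut over the canister as far as it goes, let go, and leave the other things on the table where they are.

Things in the scene. Friction and masses are not known exactly. Their poses are not given: they have to be found in the camera images.
- canister: The paint canister to load: white upright box 110 (x) x 56 (y) x 95 mm (z), pink label patches on its sides and top, and a round red cap (36 mm across, 18 mm tall) on top, centred 28 mm from the middle towards its -x end. Origin: centre of its underside, z up. 0.35 to 0.7 kg.
- canister_teal: Another canister of the same shape with teal labels and a blue cap; not wanted. Origin: centre of its underside.
- shaker: Bench paint shaker, fixed. Grey base 200 (x) x 250 (y) x 30 mm; blue control box 75 mm tall at its -y end. Origin: centre of the base's underside; z up. An aluminium carriage, 150 x 124 mm, top at z 60 mm, slides on rods +-25 mm along the shaker's y and stays where it last stopped. ITS POSITION IS NOT MEASURED: feel or see it (8 N moves it). It carries pocket, posts and lever.
- pocket_mid (a point): Where the middle of the yellow pocket's floor is WHEN the carriage is at mid travel; fixed to the base, so the real pocket is up to 25 mm from here along the shaker's y. Axes as the shaker's. Pocket inside 114 (x) x 60 (y) mm, 35 mm deep, walls 6 mm thick, rim 35 mm above this point. A loaded canister lies along the shaker's x, cap to -x.
- posts_mid (a point): Point midway between the tops of the carriage's two dark steel posts (16 x 16 mm, rising 96 mm from the carriage) WHEN the carriage is at mid travel (45 mm to shaker +x of pocket_mid). From here the lever's hinge post is 50 mm to shaker -y, the lever's rest post 50 mm to +y. The real posts shift with the carriage along y.
- hinge_mid (a point): Lever's hinge axis at the height of the bar's underside, WHEN the carriage is at mid travel; the real one shifts with the carriage along the shaker's y. The bar is red, 16 mm wide, 10 mm thick, 3.5 mm above a seated canister (a proud one blocks it). On it, 100 mm from the axis, stands a black round knob 22 mm across, 10 to 40 mm above this height.
- locklever (a joint): Angle of the red locking lever, rad. It swings level about the vertical hinge axis. 0 = shut, at its hard stop: it points to the shaker's +y, across the canister's top and over the rest post. Positive = open: at 1.57 it points to the shaker's +x; at most 1.8. It stays where it is left; about 2 N at the knob moves it.
- tape: Roll of cream masking tape lying flat, 100 mm across, 36 mm tall. Origin: centre of its underside.
- jar: Small orange paint jar with yellow cap, 52 mm across, 55 mm tall. Origin: centre of its underside.
- bottle: White paint bottle with red cap, 68 mm across, 170 mm tall. Origin: centre of its underside.
- cup: Green plastic cup, 76 mm across, 95 mm tall. Origin: centre of its underside.
- brush: Brush 200 mm long lying on the table. Origin: middle of its underside.
- spreader: Spatula 280 mm long lying on the table. Origin: middle of its underside.
Things that resemble listed ones, but are neither listed nor needed, are in the scene too. Leave any orange look-alike of the canister alone.

How it is judged (in metres and radians):
On the way, in this order (a step that is already met when the one before it is completed fails the run):
1. the pink canister stands fully home in the pocket while the lever is still open (x of canister in the frame of shaker between -0.006 and 0.006 m and y of canister in the frame of shaker between -0.032 and 0.032 m and z of canister in the frame of shaker between 0.055 and 0.064 m and angle between the x axis of canister and the x axis of shaker, either way round below 0.08 rad and angle between canister's own z axis and vertical below 0.06 rad and value of joint locklever above 0.8 rad), for 0.2 s.
2. the lever is swung shut over the canister (x of canister in the frame of shaker between -0.006 and 0.006 m and y of canister in the frame of shaker between -0.032 and 0.032 m and z of canister in the frame of shaker between 0.055 and 0.064 m and angle between the x axis of canister and the x axis of shaker, either way round below 0.08 rad and angle between canister's own z axis and vertical below 0.06 rad and value of joint locklever below 0.1 rad), for 0.2 s.
At the end, for the whole second after the job is handed in: The pink canister stands at rest on the pocket floor (underside within 5 mm below to 4 mm above it, within 6 mm of the pocket's line in x, between the ends of the carriage's travel in y, within 0.08 rad of square and 0.06 rad of upright), and the lever is shut to within 0.1 rad of its stop (all of step 2 and linear speed of canister below 0.02 m/s); the robot touches nothing.
It fails at once if the canister is dropped (falls faster than 0.45 m/s, about 10 mm of free fall, out of the fingers) (contact force between canister and the fingers below 0.05 N and linear speed of canister above 0.45 m/s).
It fails at once if another thing on the table is shifted by more than 30 mm (distance of any of canister_teal, tape, jar, bottle, cup, brush, spreader from where it was at the start of the episode above 0.03 m).
It also fails if it takes over 72 s, if anything falls off the work surface, if the arm or the gripper's body presses on something with over 40 N, if the wrist force passes 120 N, or if a joint passes its speed limit or range.

## Working session

There is one attempt and no reset: what is moved stays moved. The work goes in short steps, Python scripts to look and compute and a tool call to move; the robot and the scene stay as the last step left them, time stands still between calls to the robot, and variables do not carry over. Pictures are saved under pics/ and viewed, and the job is handed in when it is done.

Besides the shell and the picture viewer there is one more tool, called as name(argument=value, ...) on one line, values as JSON. step_arm: Moves the arm, as the interface text tells. Its arguments: {"type":"object","properties":{"moves":{"type":"array","items":{"type":"object","properties":{"grip":{"type":"number"},"slide":{"type":"array","items":{"type":"number"}},"spin":{"type":"number"}}}},"grip_force":{"type":"number"}},"required":["moves"]}

```bash
ls; mkdir -p pics; cat > h.py <<'E'
import numpy as np, cv2
from workcell import bot
def grab(n,tag):
    d=bot.get_image(n); cv2.imwrite(f'pics/{tag}.png',d['frame'][:,:,::-1]); np.savez(f'pics/{tag}.npz',**d); return d
def load(tag): return np.load(f'pics/{tag}.npz')
def f(d): return 200/np.tan(np.radians(float(d['vfov']))/2)
def world(d,u,v,z=None):
    z=float(d['z_map'][int(v),int(u)]) if z is None else z
    c=np.array([(u-d['cx'])/f(d)*z,(v-d['cy'])/f(d)*z,z]); return d['R'].T@(c-d['t'])
def cloud(d):
    v,u=np.mgrid[0:400,0:640]; z=d['z_map']; c=np.stack([(u-d['cx'])/f(d)*z,(v-d['cy'])/f(d)*z,z],-1)
    return (c-d['t'])@d['R']
def plane(d,u,v,h):
    r=d['R'].T@np.array([(u-d['cx'])/f(d),(v-d['cy'])/f(d),1]); o=-d['R'].T@d['t']; return o+r*(h-o[2])/r[2]
def proj(d,X):
    c=d['R']@np.array(X)+d['t']; return c[:2]/c[2]*f(d)+[d['cx'],d['cy']]
E
python3 -c "
from h import *
for n in ['scene','side','wrist']:
    d=grab(n,n+'0'); print(n,d['vfov'],d['cx'],d['cy'],-d['R'].T@d['t'],d['R'][2])
print(bot.state())"
```

```text
pics
scene 55.975383327096225 317.4319734368556 201.49240850179342 [907.76945739 531.45560849 840.7957466 ] [-0.45888436 -0.47274452 -0.75228836]
side 42.37124662690788 319.0093090057815 201.053687637883 [-171.91088402 1169.08208805  868.08212459] [ 0.4374462  -0.7304564  -0.52447523]
wrist 66.0530881896882 321.31645877535897 200.61480948860577 [650.14642874  76.11796938 383.89319964] [-0.00187912 -0.27603377 -0.9611461 ]
{'clock': 0.15, 'q': array([-0.09918104,  0.33373867,  0.03984352,  1.46604043, -0.01339501,
        1.3432902 , -0.05853809]), 'qd': array([-0.00014101, -0.00120837,  0.00035895, -0.00199411,  0.00174266,
       -0.00094579, -0.00097013]), 'effort': array([ 1.24259990e-03, -6.56844234e+01,  1.33660264e+00, -4.04110801e+01,
       -5.95439016e-02,  4.17590642e-02, -1.22402304e-05]), 'tcp_pos': array([ 6.49649201e+02, -1.59608003e-02,  2.21883146e+02]), 'tool_rot': array([-2.22091959e+00, -2.22082739e+00,  1.42400893e-03]), 'contact_force': array([ 0.22354155,  0.33627501, -0.07662882]), 'torque': array([ 0.00214602,  0.00469461, -0.0027904 ]), 'gripper_width': 86.88739273206303}
```

View pics/scene0.png

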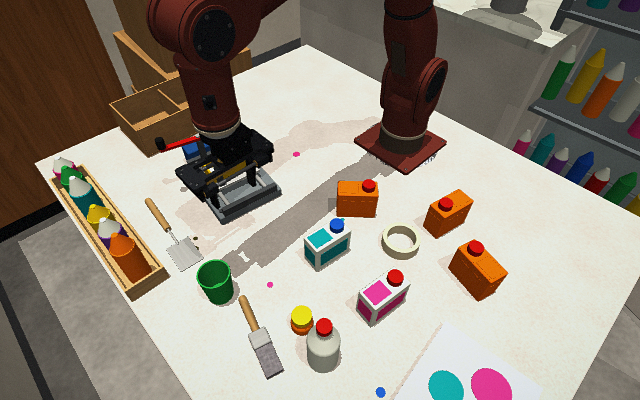

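View pics/side0.png

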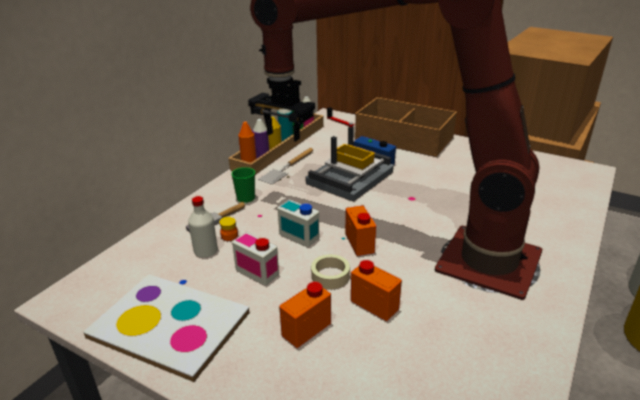

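View pics/wrist0.png

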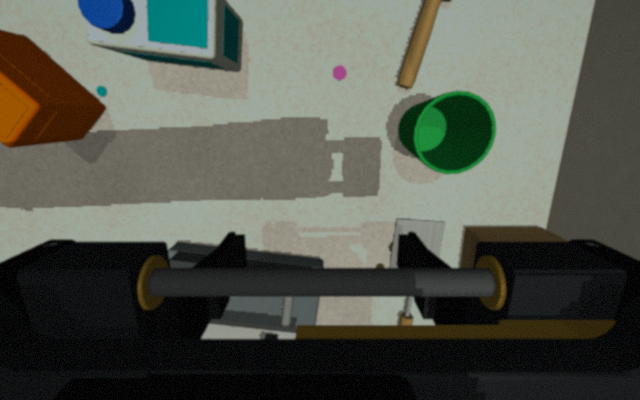

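The candidates in the scene picture are:
- White box with pink label and red cap at (383,297). This one fits the description.
- Teal-labelled canister with a blue cap at (328,243).
- Three orange look-alikes at (357,199), (449,213) and (478,270).

I'll confirm the pink one in crops and measure it.

```bash
python3 -c "
from h import *
a=cv2.imread('pics/scene0.png')[255:335,330:430]; b=cv2.imread('pics/side0.png')[110:210,290:410]
cv2.imwrite('pics/c1.png',cv2.resize(a,None,fx=6,fy=6,interpolation=2)); cv2.imwrite('pics/c2.png',cv2.resize(b,None,fx=6,fy=6,interpolation=2))
d=load('scene0'); P=cloud(d); 
# pink canister top
hsv=cv2.cvtColor(d['frame'],cv2.COLOR_RGB2HSV)
m=np.zeros((400,640),bool); m[255:335,345:420]=1
top=m&(P[...,2]>88)&(P[...,2]<101); print(top.sum()); q=P[top]; print(np.median(q[:,2]),cv2.minAreaRect(q[:,:2].astype(np.float32)))
cap=m&(P[...,2]>108)&(P[...,2]<120); q=P[cap]; print(cap.sum(),q.mean(0),q.min(0),q.max(0))
for n in ['side0']:
    d=load(n);P=cloud(d);m=np.zeros((400,640),bool); m[225:290,225:290]=1
    top=m&(P[...,2]>88)&(P[...,2]<101);q=P[top]; print(top.sum(),cv2.minAreaRect(q[:,:2].astype(np.float32)))
    cap=m&(P[...,2]>108)&(P[...,2]<120); q=P[cap]; print(cap.sum(),q.mean(0),q.min(0),q.max(0))
"
```

```text
938
94.10566945970817 ((516.2271118164062, 344.556640625), (56.04554748535156, 109.94514465332031), 83.15391540527344)
188 [488.34621436 348.27188449 111.68326052] [470.56852807 330.09638326 108.02353126] [505.68254439 365.24151519 114.90117675]
481 ((512.0343627929688, 348.9063720703125), (57.865108489990234, 112.88902282714844), 82.83477783203125)
100 [483.54838367 351.37291674 111.07052503] [468.72833395 331.94547609 108.17291426] [501.85180362 369.62214659 114.74062987]
```

View pics/c1.png

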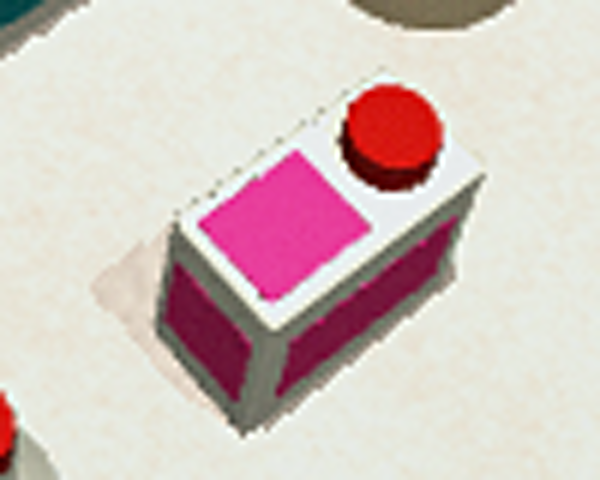

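View pics/c2.png

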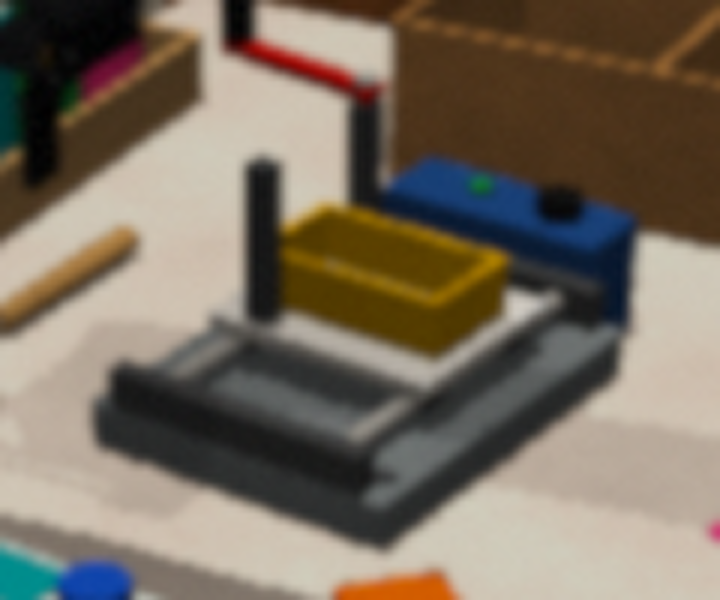

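Confirmed: the pink-labelled white box with the red cap sits in the middle of the first crop. In the side view the carriage is away from the near end, with the lever open pointing up-left. Next I'll measure the shaker from the side view.

```bash
python3 -c "
from h import *
d=load('side0');P=cloud(d)
hsv=cv2.cvtColor(d['frame'],cv2.COLOR_RGB2HSV);H,S,V=[hsv[...,i].astype(int) for i in range(3)]
m=np.zeros((400,640),bool); m[100:205,300:400]=1
b=m&(H>100)&(H<130)&(S>120); q=P[b&(P[...,2]>68)&(P[...,2]<84)]; print('blue',len(q),np.median(q[:,2]),cv2.minAreaRect(q[:,:2].astype(np.float32)))
y=m&(H>18)&(H<32)&(S>200); y[:140]=0;y[:,:325]=0; y[170:]=0;q=P[y];print('yellow',len(q),q.min(0),q.max(0));q=q[q[:,2]>88]; print(len(q),cv2.minAreaRect(q[:,:2].astype(np.float32)))
r=m&((H<6)|(H>174))&(S>150)&(V>80); r[140:]=0;q=P[r];print('red',len(q),[P[v,u].round() for v,u in np.argwhere(r)[::6]])
base=m&(P[...,2]>10)&(P[...,2]<34); base[:160]=0;q=P[base];print('base',len(q),cv2.minAreaRect(q[:,:2].astype(np.float32)))
"
```

```text
blue 260 73.18137896287965 ((514.9769897460938, -372.0435791015625), (65.7885971069336, 157.4426727294922), 79.92281341552734)
yellow 610 [-171.91088402 -360.48220067   48.77475862] [ 596.13161824 1169.08208805  868.08212459]
179 ((167.19097900390625, 420.9422302246094), (120.90666961669922, 1638.3509521484375), 28.603540420532227)
red 63 [array([ 664., -318.,  165.]), array([ 652., -312.,  166.]), array([ 648., -311.,  163.]), array([ 865., -517.,   40.]), array([ 627., -310.,  164.]), array([ 624., -297.,  166.]), array([ 604., -303.,  168.]), array([ 599., -294.,  168.]), array([ 601., -298.,  163.]), array([ 589., -296.,  162.]), array([ 570., -282.,  168.])]
base 1200 ((531.6160888671875, -245.64871215820312), (304.04241943359375, 206.56524658203125), 83.28031921386719)
```

```bash
python3 -c "
from h import *
d=load('scene0')
for n,u,v in [('bottlecap',324,324),('bottle',323,345),('jarcap',301,314),('tealcap',337,225),('teal',322,238),('tape',400,228),('cup',215,265),('orange',353,182)]: print(n,world(d,u,v).round())
"
```

```text
bottlecap [697. 336. 170.]
bottle [712. 350. 123.]
jarcap [681. 251.  54.]
tealcap [481. 161. 111.]
teal [525. 155.  94.]
tape [309. 240.  21.]
cup [753.  30.  77.]
orange [331.  77.  94.]
```

```bash
cat >> h.py <<'E'
from scipy.spatial.transform import Rotation as Ro
def tool():
    s=bot.state(); R=Ro.from_rotvec(s['tool_rot']).as_matrix(); return s,np.array(s['tcp_pos']),R
def plan(goal,yaw,n):
    # yaw: world angle (deg) of tool -x axis
    s,p,R=tool(); cur=np.degrees(np.arctan2(-R[1,0],-R[0,0])); dy=(yaw-cur+180)%360-180; D=(np.array(goal)-p)/n
    print('p',p.round(1),'yaw',round(cur,2),'dyaw',round(dy,2),'tilt',R[:,2].round(4),'F',s['contact_force'].round(1),'w',round(s['gripper_width'],1),'t',s['clock'])
    for i in range(n):
        print((R.T@D).round(1),round(-dy/n,2)); R=R@Ro.from_euler('z',-dy/n,degrees=True).as_matrix()
E
python3 -c "
from h import *
plan([512,346.5,222],-7.2,9)"
```

```text
p [649.6  -0.  221.9] yaw -90.0 dyaw 82.8 tilt [-1.2e-03 -1.0e-04 -1.0e+00] F [ 0.2  0.3 -0.1] w 86.9 t 0.15
[ 38.5 -15.3   0. ] -9.2
[40.5 -8.9  0. ] -9.2
[41.4 -2.4  0. ] -9.2
[41.2  4.3  0. ] -9.2
[40.  10.8  0. ] -9.2
[37.7 17.1  0. ] -9.2
[34.5 22.9  0. ] -9.2
[30.4 28.1  0. ] -9.2
[25.5 32.6  0. ] -9.2
```

step_arm(moves=[{"grip":87,"slide":[38.5,-15.3,0],"spin":-9.2},{"grip":87,"slide":[40.5,-8.9,0],"spin":-9.2},{"grip":87,"slide":[41.4,-2.4,0],"spin":-9.2},{"grip":87,"slide":[41.2,4.3,0],"spin":-9.2},{"grip":87,"slide":[40,10.8,0],"spin":-9.2}], grip_force=30)

```text
clock: 0.78
tcp_pos: [570.1, 192.5, 219.7]
tool_rot: [-1.152, -2.92, 0.006]
contact_force: [-0.2, 0.1, -0.0]
gripper_width: 87.3
```

```bash
python3 -c "
from h import *
plan([512,346.5,222],-7.2,5)"
```

```text
p [570.1 192.5 219.7] yaw -43.04 dyaw 35.84 tilt [-0.0036 -0.0029 -1.    ] F [-0.2  0.1 -0. ] w 87.3 t 0.775
[29.5 14.6 -0.5] -7.17
[27.5 18.1 -0.5] -7.17
[25.  21.4 -0.5] -7.17
[22.1 24.4 -0.5] -7.17
[18.9 27.  -0.5] -7.17
```

step_arm(moves=[{"grip":87,"slide":[29.5,14.6,-0.5],"spin":-7.2},{"grip":87,"slide":[27.5,18.1,-0.5],"spin":-7.2},{"grip":87,"slide":[25,21.4,-0.5],"spin":-7.2},{"grip":87,"slide":[22.1,24.4,-0.5],"spin":-7.2},{"grip":87,"slide":[18.9,27,-0.5],"spin":-7.2}])

```text
clock: 1.4
tcp_pos: [506.6, 351.2, 220.8]
tool_rot: [-0.156, -3.132, 0.006]
contact_force: [-0.3, 0.0, 0.4]
gripper_width: 87.1
```

```bash
python3 -c "
from h import *
d=grab('scene','scene1'); w=grab('wrist','wrist1'); grab('side','side1')
plan([510,346.5,222],-7.2,1)
P=cloud(w)
for lo,hi in [(90,98),(108,118)]:
    m=(P[...,2]>lo)&(P[...,2]<hi)&(abs(P[...,0]-510)<80)&(abs(P[...,1]-346)<60)
    q=P[m]; print(len(q)); 
    if len(q)>5: print(q.mean(0),cv2.minAreaRect(q[:,:2].astype(np.float32)))
a=cv2.imread('pics/scene1.png')[100:260,140:340]; cv2.imwrite('pics/c3.png',cv2.resize(a,None,fx=4,fy=3.7,interpolation=2))
"
```

```text
p [505.7 352.3 220.7] yaw -5.74 dyaw -1.46 tilt [-0.0062 -0.0031 -1.    ] F [-0.8 -0.9 -0.4] w 87.4 t 1.55
[-4.8 -5.4 -1.3] 1.46
4761
[517.03874819 345.44196294  94.80588918] ((514.8500366210938, 345.5606994628906), (55.97707748413086, 109.59223937988281), 83.37560272216797)
1189
[486.55024411 348.95256353 112.7855315 ] ((487.160888671875, 348.8988342285156), (34.56916427612305, 35.02278518676758), 83.41216278076172)
```

View pics/scene1.png

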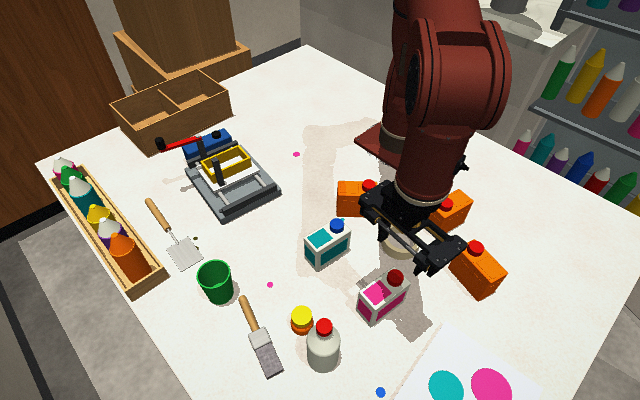

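View pics/c3.png

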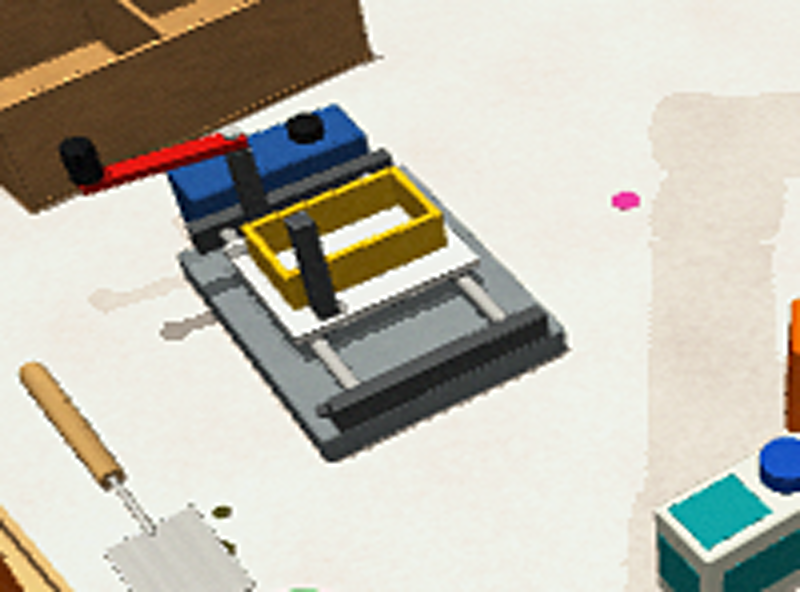

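View pics/wrist1.png

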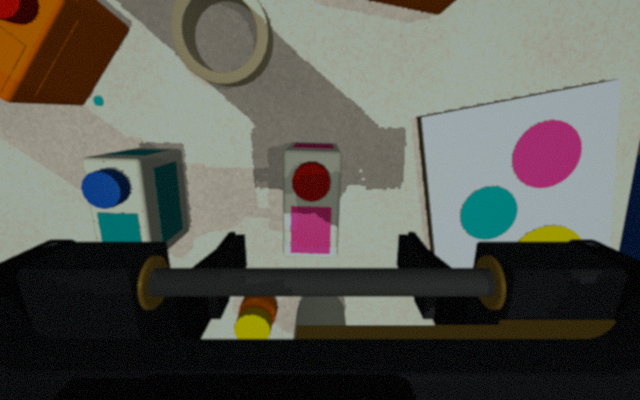

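```bash
python3 -c "
from h import *
plan([509.7,346.2,220],-6.8,1);plan([509.7,346.2,130],-6.8,3)"
```

```text
p [505.7 352.3 220.7] yaw -5.74 dyaw -1.06 tilt [-0.0062 -0.0031 -1.    ] F [-0.8 -0.9 -0.4] w 87.4 t 1.55
[-4.6 -5.7  0.7] 1.06
p [505.7 352.3 220.7] yaw -5.74 dyaw -1.06 tilt [-0.0062 -0.0031 -1.    ] F [-0.8 -0.9 -0.4] w 87.4 t 1.55
[-1.7 -1.8 30.2] 0.35
[-1.7 -1.8 30.2] 0.35
[-1.7 -1.8 30.2] 0.35
```

step_arm(moves=[{"grip":87,"slide":[-4.6,-5.7,5],"spin":1.1},{"grip":87,"slide":[0,0,25],"spin":0},{"grip":87,"slide":[0,0,25],"spin":0},{"grip":87,"slide":[0,0,25],"spin":0},{"grip":87,"slide":[0,0,0],"spin":0}])

```text
clock: 2.17
tcp_pos: [514.0, 336.9, 136.9]
tool_rot: [-0.216, -3.129, 0.012]
contact_force: [-0.2, 0.2, 0.6]
gripper_width: 86.9
```

```bash
python3 -c "
from h import *
plan([509.7,346.2,50],-6.8,3)
d=grab('wrist','wrist2');P=cloud(d)
m=(P[...,2]>90)&(P[...,2]<98)&(abs(P[...,0]-510)<80)&(abs(P[...,1]-346)<60)
q=P[m]; print(len(q),cv2.minAreaRect(q[:,:2].astype(np.float32)))"
```

```text
p [514.  336.9 136.9] yaw -7.91 dyaw 1.11 tilt [-0.0053 -0.0071 -1.    ] F [-0.2  0.2  0.6] w 86.9 t 2.175
[ 1.7  3.1 29. ] -0.37
[ 1.7  3.1 29. ] -0.37
[ 1.7  3.1 29. ] -0.37
7149 ((505.6286315917969, 346.64813232421875), (56.11467742919922, 91.0075912475586), 83.35359954833984)
```

View pics/wrist2.png

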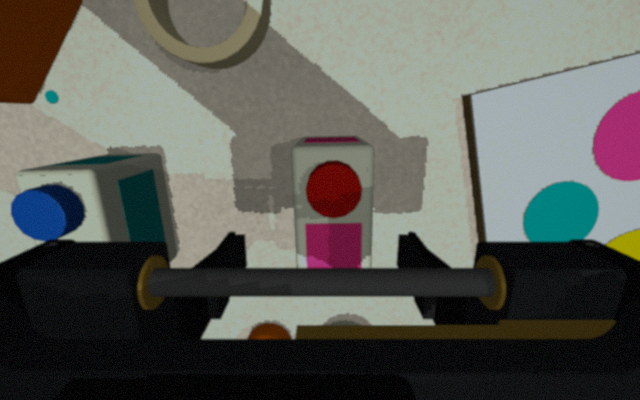

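step_arm(moves=[{"grip":87,"slide":[5,9,0],"spin":-1},{"grip":87,"slide":[0,0,0],"spin":0}])

```text
clock: 2.48
tcp_pos: [512.1, 347.8, 140.7]
tool_rot: [-0.19, -3.135, 0.007]
contact_force: [-0.9, 0.3, -0.1]
gripper_width: 86.9
```

```bash
python3 -c "
from h import *
plan([509.7,346.2,50],-6.7,3)"
```

```text
p [512.1 347.8 140.7] yaw -6.94 dyaw 0.24 tilt [-9.0e-04 -4.2e-03 -1.0e+00] F [-0.9  0.3 -0.1] w 86.9 t 2.475
[ 0.7 -0.5 30.2] -0.08
[ 0.7 -0.5 30.2] -0.08
[ 0.7 -0.5 30.2] -0.08
```

step_arm(moves=[{"grip":87,"slide":[1,-1.5,25],"spin":0},{"grip":87,"slide":[0.5,0,25],"spin":0},{"grip":87,"slide":[0,0,20],"spin":0},{"grip":87,"slide":[0,0,0],"spin":0}])

```text
clock: 2.98
tcp_pos: [512.2, 348.2, 72.4]
tool_rot: [0.189, 3.131, -0.001]
contact_force: [-0.9, 0.1, -0.0]
gripper_width: 87.0
```

```bash
python3 -c "
from h import *
plan([509.7,346.2,50],-6.7,1)"
```

```text
p [512.2 348.2  72.4] yaw -6.9 dyaw 0.2 tilt [ 4.4e-03 -9.0e-04 -1.0e+00] F [-0.9  0.1 -0. ] w 87.0 t 2.975
[ 2.4 -2.3 22.4] -0.2
```

step_arm(moves=[{"grip":87,"slide":[2.4,-2.3,14],"spin":0},{"grip":87,"slide":[0,0,6],"spin":0},{"grip":87,"slide":[0,0,0],"spin":0}])

```text
clock: 3.35
tcp_pos: [510.4, 346.8, 52.9]
tool_rot: [0.189, 3.13, 0.001]
contact_force: [-0.1, -0.5, 0.6]
gripper_width: 86.9
```

```bash
python3 -c "
from h import *
plan([509.7,346.2,50],-6.7,1)"
```

```text
p [510.4 346.8  52.9] yaw -6.9 dyaw 0.2 tilt [ 6.3e-03  4.0e-04 -1.0e+00] F [-0.1 -0.5  0.6] w 86.9 t 3.35
[ 0.6 -0.6  2.9] -0.2
```

step_arm(moves=[{"grip":70,"slide":[0,0,2],"spin":0},{"grip":50,"slide":[0,0,0],"spin":0},{"grip":50,"slide":[0,0,0],"spin":0},{"grip":50,"slide":[0,0,0],"spin":0},{"grip":50,"slide":[0,0,0],"spin":0}], grip_force=40)

```text
clock: 3.98
tcp_pos: [510.9, 346.5, 51.7]
tool_rot: [0.189, 3.129, 0.001]
contact_force: [-0.4, 0.2, -1.5]
gripper_width: 55.9
```

```bash
python3 -c "
from h import *
plan([509.7,346.2,50],-6.7,1)"
```

```text
p [510.9 346.5  51.7] yaw -6.93 dyaw 0.23 tilt [ 7.2e-03  2.0e-04 -1.0e+00] F [-0.4  0.2 -1.5] w 55.9 t 3.975
[ 1.2 -0.4  1.7] -0.23
```

```bash
cat > shk.py <<'E'
from h import *
import sys
def meas(tag,rng):
    d=load(tag);P=cloud(d)
    hsv=cv2.cvtColor(d['frame'],cv2.COLOR_RGB2HSV);H,S,V=[hsv[...,i].astype(int) for i in range(3)]
    m=(d['z_map']>0)&(abs(P[...,0]-530)<220)&(abs(P[...,1]+260)<200)
    R=lambda q:cv2.minAreaRect(q[:,:2].astype(np.float32)) if len(q)>5 else None
    b=m&(H>100)&(H<130)&(S>120)&(abs(P[...,2]-74)<5); print('blue',b.sum(),R(P[b]))
    y=m&(H>18)&(H<32)&(S>180)&(V>90)
    q=P[y]; print('yellow',len(q),q[:,2].min(),q[:,2].max())
    y2=y&(abs(P[...,2]-95)<4); print('rim',y2.sum(),np.median(P[y2][:,2]),R(P[y2]))
    r=m&((H<6)|(H>174))&(S>150)&(abs(P[...,2]-166)<8); q=P[r]; print('red',len(q),q[:,2].mean(),R(q))
    g=m&(P[...,2]>25)&(P[...,2]<34); print('base',R(P[g]))
    g=m&(P[...,2]>12)&(P[...,2]<62)
    return d,P,m,y2
if __name__=='__main__': meas(sys.argv[1],0)
E
for t in scene1 side1; do echo $t; python3 shk.py $t; done
```

```text
scene1
blue 376 ((519.234619140625, -376.37469482421875), (58.99781799316406, 147.4293670654297), 83.37559509277344)
yellow 782 39.802954809393015 116.86476312500426
rim 207 93.45131218682401 ((536.0755615234375, -241.26060485839844), (76.84371948242188, 125.28756713867188), 82.3747787475586)
red 211 165.33400508390528 ((622.3772583007812, -307.78240966796875), (19.332351684570312, 114.64410400390625), 77.28543090820312)
base ((535.350341796875, -247.841796875), (296.78448486328125, 198.92779541015625), 82.47777557373047)
side1
blue 247 ((515.9490966796875, -372.9333190917969), (62.215667724609375, 150.76219177246094), 82.91332244873047)
yellow 553 47.92261111407999 97.3743008200273
rim 113 93.16918980967876 ((530.8892211914062, -237.24942016601562), (78.17181396484375, 130.00987243652344), 80.97174835205078)
red 66 166.18108898828822 ((617.4277954101562, -302.2001953125), (20.165260314941406, 112.98332214355469), 74.74906921386719)
base ((529.88232421875, -247.69810485839844), (308.9829406738281, 200.50845336914062), 81.80358123779297)
```

step_arm(moves=[{"grip":50,"slide":[0,0,-10],"spin":0},{"grip":50,"slide":[0,0,-20],"spin":0},{"grip":50,"slide":[0,0,-30],"spin":0},{"grip":50,"slide":[0,0,-30],"spin":0},{"grip":50,"slide":[0,0,-30],"spin":0}])

```text
clock: 4.6
tcp_pos: [507.2, 345.0, 174.6]
tool_rot: [0.188, 3.135, -0.006]
contact_force: [-0.4, 0.6, -6.9]
gripper_width: 55.5
```

step_arm(moves=[{"grip":50,"slide":[0,0,-30],"spin":0},{"grip":50,"slide":[0,0,-25],"spin":0},{"grip":50,"slide":[0,0,-10],"spin":0},{"grip":50,"slide":[0,0,0],"spin":0}])

```text
clock: 5.1
tcp_pos: [506.9, 346.0, 247.8]
tool_rot: [0.187, 3.131, 0.0]
contact_force: [0.2, -0.8, -7.2]
gripper_width: 55.9
```

```bash
python3 -c "
from h import *
plan([530.7,-239.9,240],-7.5,17)
d=grab('scene','scene2')"
```

```text
p [506.9 346.  247.8] yaw -6.82 dyaw -0.68 tilt [ 4.7e-03 -3.0e-04 -1.0e+00] F [ 0.2 -0.8 -7.2] w 55.9 t 5.1
[ -5.5 -34.1   0.5] 0.04
[ -5.5 -34.    0.5] 0.04
[ -5.5 -34.    0.5] 0.04
[ -5.6 -34.    0.5] 0.04
[ -5.6 -34.    0.5] 0.04
[ -5.6 -34.    0.5] 0.04
[ -5.6 -34.    0.5] 0.04
[ -5.7 -34.    0.5] 0.04
[ -5.7 -34.    0.5] 0.04
[ -5.7 -34.    0.5] 0.04
[ -5.7 -34.    0.5] 0.04
[ -5.7 -34.    0.5] 0.04
[ -5.8 -34.    0.5] 0.04
[ -5.8 -34.    0.5] 0.04
[ -5.8 -34.    0.5] 0.04
[ -5.8 -34.    0.5] 0.04
[ -5.9 -34.    0.5] 0.04
```

View pics/scene2.png

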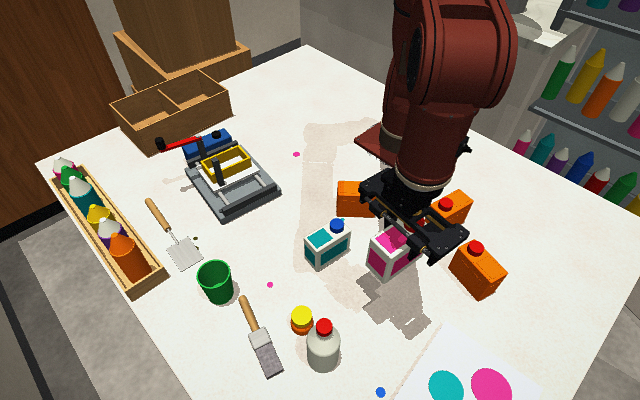

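The picture shows the pink canister held upright at (392,252), with everything else untouched. Next I carry it over to the shaker, using a gentle start and stop.

step_arm(moves=[{"grip":50,"slide":[-2,-12,0],"spin":0},{"grip":50,"slide":[-4,-24,0],"spin":0},{"grip":50,"slide":[-5.5,-34,0],"spin":0},{"grip":50,"slide":[-5.5,-34,0],"spin":0},{"grip":50,"slide":[-5.5,-34,0],"spin":0}])

```text
clock: 5.78
tcp_pos: [509.7, 200.1, 241.1]
tool_rot: [-0.181, -3.131, 0.008]
contact_force: [0.3, 0.4, -6.3]
gripper_width: 55.8
```

step_arm(moves=[{"grip":50,"slide":[-5.5,-34,0],"spin":0},{"grip":50,"slide":[-5.5,-34,0],"spin":0},{"grip":50,"slide":[-5.5,-34,0],"spin":0},{"grip":50,"slide":[-5.5,-34,0],"spin":0},{"grip":50,"slide":[-5.5,-34,0],"spin":0}])

```text
clock: 6.4
tcp_pos: [513.3, 16.4, 237.0]
tool_rot: [-0.187, -3.123, 0.013]
contact_force: [-0.1, -0.5, -7.1]
gripper_width: 55.7
```

```bash
python3 -c "
from h import *
plan([530.7,-239.9,240],-7.5,8)"
```

```text
p [513.3  16.4 237. ] yaw -6.85 dyaw -0.65 tilt [-0.0133 -0.0077 -0.9999] F [-0.1 -0.5 -7.1] w 55.7 t 6.4
[ -6.  -31.6  -0.2] 0.08
[ -6.  -31.5  -0.2] 0.08
[ -6.1 -31.5  -0.2] 0.08
[ -6.1 -31.5  -0.2] 0.08
[ -6.2 -31.5  -0.2] 0.08
[ -6.2 -31.5  -0.2] 0.08
[ -6.2 -31.5  -0.2] 0.08
[ -6.3 -31.5  -0.2] 0.08
```

step_arm(moves=[{"grip":50,"slide":[-6,-34,-1],"spin":0},{"grip":50,"slide":[-6,-34,-1],"spin":0},{"grip":50,"slide":[-6,-34,-1],"spin":0.2},{"grip":50,"slide":[-6,-34,-1],"spin":0.2},{"grip":50,"slide":[-6,-30,-1],"spin":0.2}])

```text
clock: 7.02
tcp_pos: [517.0, -162.1, 238.3]
tool_rot: [-0.21, -3.113, 0.014]
contact_force: [0.6, 0.0, -6.8]
gripper_width: 55.8
```

step_arm(moves=[{"grip":50,"slide":[-6,-25,0],"spin":0},{"grip":50,"slide":[-4,-15,0],"spin":0},{"grip":50,"slide":[0,-5,0],"spin":0},{"grip":50,"slide":[0,0,0],"spin":0}])

```text
clock: 7.52
tcp_pos: [517.4, -212.6, 235.7]
tool_rot: [-0.218, -3.108, 0.012]
contact_force: [0.2, 0.5, -6.5]
gripper_width: 55.9
```

```bash
python3 -c "
from h import *
plan([530.7,-239.9,240],-7.5,2)"
```

```text
p [ 517.4 -212.6  235.7] yaw -8.02 dyaw 0.52 tilt [-0.0269 -0.0062 -0.9996] F [ 0.2  0.5 -6.5] w 55.9 t 7.525
[ -8.4 -12.6  -2.3] -0.26
[ -8.4 -12.7  -2.3] -0.26
```

step_arm(moves=[{"grip":50,"slide":[-8,-12,0],"spin":-0.2},{"grip":50,"slide":[-7,-10,0],"spin":-0.2},{"grip":50,"slide":[0,0,0],"spin":0}])

```text
clock: 7.9
tcp_pos: [530.7, -236.0, 235.5]
tool_rot: [-0.201, -3.109, 0.011]
contact_force: [-0.3, 0.7, -6.4]
gripper_width: 55.8
```

```bash
python3 -c "
from h import *
plan([530.7,-239.9,180],-7.5,2)
for n in ['scene','side','wrist']: grab(n,n+'3')
a=cv2.imread('pics/scene3.png')[80:260,120:340]; cv2.imwrite('pics/c4.png',cv2.resize(a,None,fx=3.6,fy=3.3,interpolation=2))
"
```

```text
p [ 530.7 -236.   235.5] yaw -7.41 dyaw -0.09 tilt [-0.0265 -0.0057 -0.9996] F [-0.3  0.7 -6.4] w 55.8 t 7.9
[-1.  -1.7 27.7] 0.04
[-1.  -1.7 27.7] 0.04
```

View pics/c4.png

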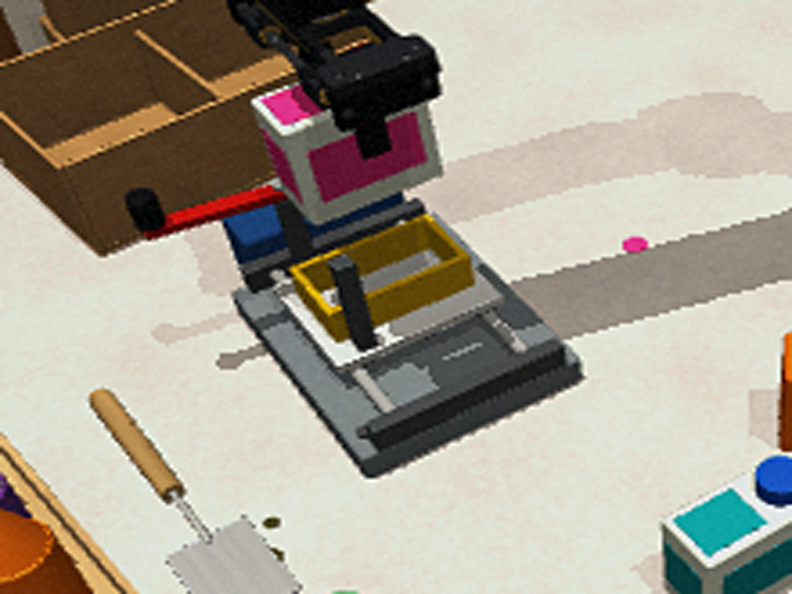

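View pics/wrist3.png

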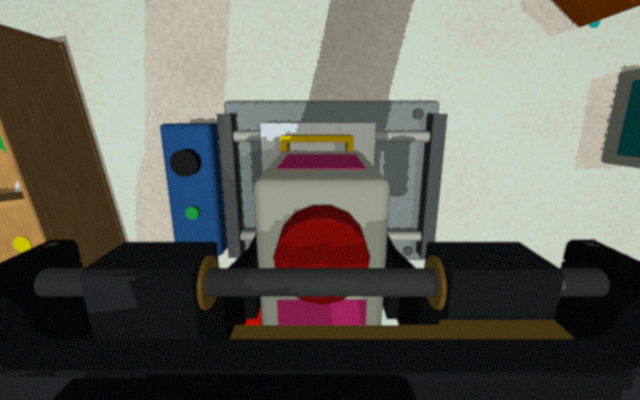

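View pics/side3.png

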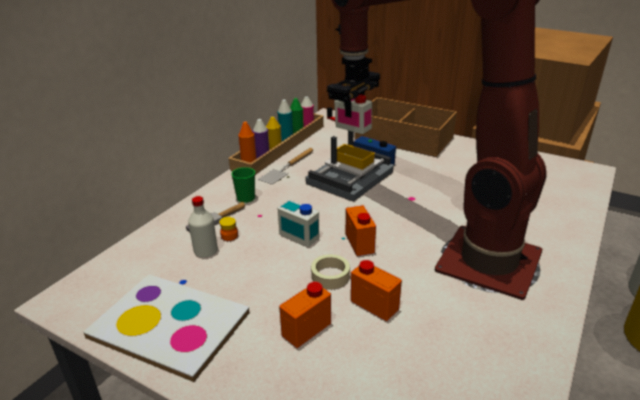

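```bash
cat > rel.py <<'E'
from h import *
import sys
def run(tag):
    d=load('wrist'+tag);P=cloud(d);th=np.radians(-7.5);ex=np.array([np.cos(th),np.sin(th)]);ey=np.array([-ex[1],ex[0]])
    U=P[...,:2]@ex; W=P[...,:2]@ey; Z=P[...,2]
    hsv=cv2.cvtColor(d['frame'],cv2.COLOR_RGB2HSV);H,S,V=[hsv[...,i].astype(int) for i in range(3)]
    y=(H>18)&(H<34)&(S>150)&(V>90)&(abs(Z-95)<5); y[230:]=0
    u0=np.median([U[:,c][y[:,c]].min() for c in range(640) if y[:,c].sum()>1])
    rows=[r for r in range(400) if y[r].sum()>20]
    print('rim n',y.sum(),'z',np.median(Z[y]),'edge u',round(u0,1),'-> centre u',round(u0+63,1),'w range',[ (round(W[r][y[r]].min(),1),round(W[r][y[r]].max(),1)) for r in rows],'Pocket w centre',round(np.mean([(W[r][y[r]].min()+W[r][y[r]].max())/2 for r in rows]),1))
    s,p,R=tool(); T=np.array([p[:2]@ex,p[:2]@ey]); print('tcp u,w',T.round(1),p.round(1),'tilt',R[:,2].round(4))
    zb=p[2]-51.7
    # cap-end face points and top
    n=(d['z_map']>0)&(abs(U-T[0])<90)&(abs(W-T[1])<40)
    f_=n&(Z>zb+5)&(Z<zb+85); f_[260:]=0
    q=f_&(abs(W-T[1])<22); print('face n',q.sum(),'u by z',[ (int(z),round(np.median(U[q&(abs(Z-z)<6)]),1)) for z in np.arange(zb+10,zb+85,18) if (q&(abs(Z-z)<6)).sum()>3])
    t=n&(abs(Z-zb-95)<4); t[265:]=0
    print('top n',t.sum(),'z',np.median(Z[t]),'u min',np.percentile(U[t],2), 'w',np.percentile(W[t],[1,99]).round(1),np.mean(np.percentile(W[t],[1,99])).round(1))
    t=(d['z_map']>0)&(abs(Z-30)<4)&(U>0); t[200:]=0
    q=np.stack([U[t],W[t]],1); 
    if len(q): print('base edge',q.min(0),q.max(0))
run(sys.argv[1])
E
python3 rel.py 3; python3 shk.py scene3
```

```text
rim n 538 z 94.91678023888488 edge u 499.5 -> centre u 562.5 w range [(np.float64(-202.6), np.float64(-134.8)), (np.float64(-204.8), np.float64(-134.8)), (np.float64(-204.6), np.float64(-134.8)), (np.float64(-204.9), np.float64(-134.7)), (np.float64(-204.6), np.float64(-134.7)), (np.float64(-204.7), np.float64(-134.7))] Pocket w centre -169.6
tcp u,w [ 556.4 -163.5] [ 530.3 -234.8  235.6] tilt [-0.0266 -0.0051 -0.9996]
face n 1934 u by z [(193, np.float64(504.7)), (211, np.float64(504.9)), (229, np.float64(505.5)), (247, np.float64(506.1)), (265, np.float64(507.0))]
top n 6900 z 279.6600843580932 u min 507.5713046192182 w [-190.3 -135.7] -163.0
base edge [ 359.8220413  -565.67639594] [581.43720968 195.22633563]
blue 137 ((563.8350830078125, -377.5063781738281), (49.68624496459961, 61.43788528442383), 78.6478500366211)
yellow 465 39.96494114725041 336.6673072941408
rim 177 93.4621781438336 ((535.7477416992188, -242.23776245117188), (76.04190063476562, 126.42496490478516), 83.31813049316406)
red 201 165.399675756906 ((626.3585815429688, -307.4990234375), (19.815168380737305, 107.3548583984375), 77.83534240722656)
base ((534.763916015625, -247.76376342773438), (297.19586181640625, 199.6266632080078), 82.64312744140625)
```

step_arm(moves=[{"grip":50,"slide":[-3,-5,15],"spin":0.1},{"grip":50,"slide":[0,0,20],"spin":0},{"grip":50,"slide":[0,0,15],"spin":0},{"grip":50,"slide":[0,0,0],"spin":0}])

```text
clock: 8.55
tcp_pos: [530.9, -240.2, 181.6]
tool_rot: [-0.201, -3.108, 0.01]
contact_force: [-0.3, -0.1, -6.0]
gripper_width: 55.9
```

```bash
python3 -c "
from h import *
plan([534,-240,170],-7.5,1)
for n in ['scene','side','wrist']: grab(n,n+'4')
a=cv2.imread('pics/scene4.png')[80:260,120:340]; cv2.imwrite('pics/c5.png',cv2.resize(a,None,fx=3.6,fy=3.3,interpolation=2))
"; python3 rel.py 4
```

```text
p [ 530.9 -240.2  181.6] yaw -7.42 dyaw -0.08 tilt [-0.0277 -0.0046 -0.9996] F [-0.3 -0.1 -6. ] w 55.9 t 8.55
[-3.4  0.7 11.5] 0.08
rim n 774 z 94.92492764225139 edge u 499.3 -> centre u 562.3 w range [(np.float64(-202.7), np.float64(-135.1)), (np.float64(-204.3), np.float64(-134.3)), (np.float64(-204.3), np.float64(-134.1)), (np.float64(-204.1), np.float64(-134.2)), (np.float64(-204.1), np.float64(-134.3)), (np.float64(-204.2), np.float64(-134.3)), (np.float64(-204.4), np.float64(-134.2)), (np.float64(-204.3), np.float64(-134.1))] Pocket w centre -169.2
tcp u,w [ 559.  -169.1] [ 532.2 -240.6  183.9] tilt [-0.0243 -0.0058 -0.9997]
face n 1951 u by z [(142, np.float64(506.9)), (160, np.float64(507.1)), (178, np.float64(507.6)), (196, np.float64(508.2)), (214, np.float64(509.1))]
top n 6860 z 227.43057817347324 u min 509.6855368081389 w [-195.4 -141. ] -168.2
base edge [ 396.26876761 -473.11444459] [570.33236854 -29.80365658]
```

View pics/c5.png

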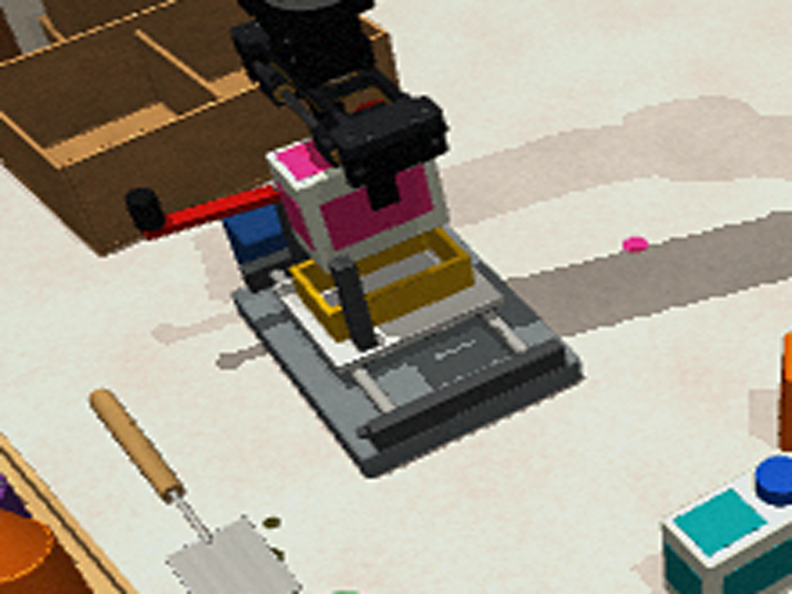

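View pics/wrist4.png

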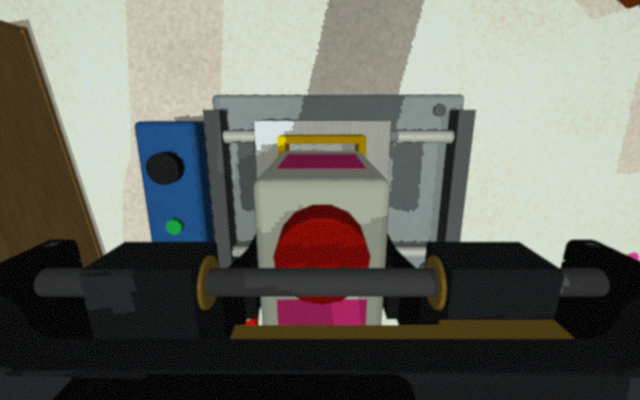

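step_arm(moves=[{"grip":50,"slide":[-1.5,0,15],"spin":0},{"grip":50,"slide":[0,0,15],"spin":0}])

```text
clock: 8.95
tcp_pos: [534.5, -241.4, 154.4]
tool_rot: [-0.202, -3.115, 0.013]
contact_force: [-0.0, 0.7, -7.9]
gripper_width: 55.8
```

```bash
python3 -c "
from h import *
for n in ['scene','side','wrist']: grab(n,n+'5')
plan([532.5,-241,150],-7.5,1)
a=cv2.imread('pics/scene5.png')[110:230,160:300]; cv2.imwrite('pics/c6.png',cv2.resize(a,None,fx=5,fy=5,interpolation=2))
"; python3 rel.py 5
```

```text
p [ 533.5 -241.2  153.9] yaw -7.42 dyaw -0.08 tilt [-0.0228 -0.0063 -0.9997] F [ 0.5 -0.5 -6.6] w 55.5 t 9.1
[1.  0.1 3.9] 0.08
rim n 1066 z 94.93521177072334 edge u 499.2 -> centre u 562.2 w range [(np.float64(-203.0), np.float64(-135.0)), (np.float64(-204.5), np.float64(-134.6)), (np.float64(-204.4), np.float64(-134.6)), (np.float64(-204.4), np.float64(-134.3)), (np.float64(-204.5), np.float64(-134.4)), (np.float64(-204.5), np.float64(-135.0)), (np.float64(-204.5), np.float64(-134.5)), (np.float64(-204.4), np.float64(-134.2)), (np.float64(-204.5), np.float64(-134.3))] Pocket w centre -169.4
tcp u,w [ 560.4 -169.5] [ 533.5 -241.2  153.9] tilt [-0.0228 -0.0063 -0.9997]
face n 1988 u by z [(112, np.float64(508.3)), (130, np.float64(508.4)), (148, np.float64(509.0)), (166, np.float64(509.5)), (184, np.float64(510.5))]
top n 6807 z 196.90987480596087 u min 511.0357856230407 w [-195.5 -141.6] -168.6
base edge [ 462.26501165 -461.79864329] [564.03722703 -29.76660555]
```

View pics/c6.png

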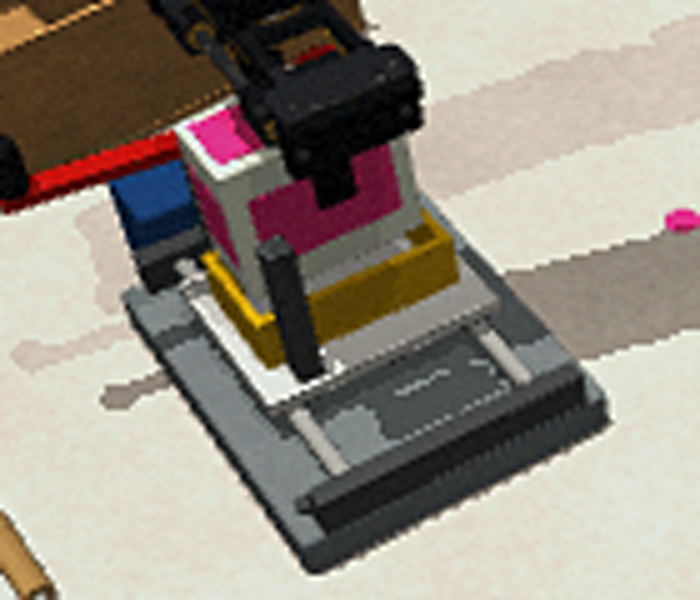

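View pics/wrist5.png

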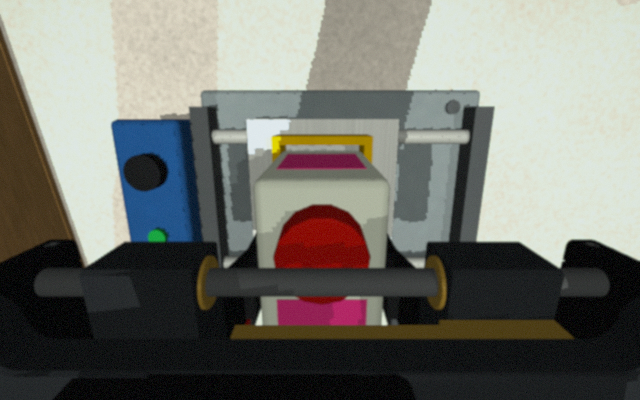

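step_arm(moves=[{"grip":50,"slide":[1,0,8],"spin":0},{"grip":50,"slide":[0,0,6],"spin":0}])

```text
clock: 9.35
tcp_pos: [532.7, -241.4, 139.9]
tool_rot: [-0.202, -3.114, 0.013]
contact_force: [0.8, -0.3, -7.7]
gripper_width: 55.5
```

```bash
python3 -c "
from h import *
for n in ['scene','wrist']: grab(n,n+'6')
plan([532.5,-241,112],-7.5,1)
a=cv2.imread('pics/scene6.png')[120:220,170:290]; cv2.imwrite('pics/c7.png',cv2.resize(a,None,fx=6,fy=6,interpolation=2))
"; python3 rel.py 6
```

```text
p [ 532.5 -241.3  139.7] yaw -7.42 dyaw -0.08 tilt [-0.0221 -0.0066 -0.9997] F [-1.3 -0.4 -6.1] w 55.7 t 9.45
[-0.5  0.6 27.7] 0.08
rim n 1209 z 94.99564608143677 edge u 499.4 -> centre u 562.4 w range [(np.float64(-203.2), np.float64(-134.9)), (np.float64(-203.9), np.float64(-134.1)), (np.float64(-204.5), np.float64(-134.1)), (np.float64(-204.6), np.float64(-134.2)), (np.float64(-204.5), np.float64(-134.1)), (np.float64(-204.6), np.float64(-134.0)), (np.float64(-204.0), np.float64(-133.9)), (np.float64(-204.1), np.float64(-134.0)), (np.float64(-204.1), np.float64(-134.0))] Pocket w centre -169.2
tcp u,w [ 559.5 -169.7] [ 532.5 -241.3  139.7] tilt [-0.0221 -0.0066 -0.9997]
face n 2548 u by z [(98, np.float64(502.6)), (116, np.float64(507.8)), (134, np.float64(508.3)), (152, np.float64(508.9)), (170, np.float64(509.8))]
top n 6862 z 183.23643044041629 u min 510.27473410115425 w [-196.  -141.8] -168.9
base edge [ 462.25557077 -457.96557275] [560.20278157 -29.857303  ]
```

View pics/c7.png

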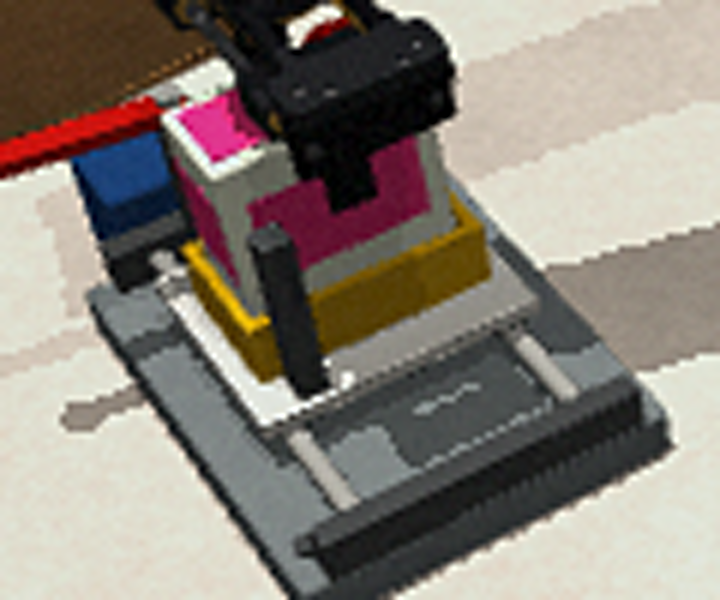

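It's entering the pocket freely. The underside is about 7 mm below the rim and there is no extra contact force, so I carry on lowering.

step_arm(moves=[{"grip":50,"slide":[0,0.3,7],"spin":0},{"grip":50,"slide":[0,0,6],"spin":0}])

```text
clock: 9.7
tcp_pos: [532.8, -241.2, 126.7]
tool_rot: [-0.202, -3.115, 0.013]
contact_force: [-0.5, 0.5, -7.5]
gripper_width: 55.7
```

step_arm(moves=[{"grip":50,"slide":[0,0,6],"spin":0}])

```text
clock: 9.82
tcp_pos: [532.7, -241.2, 120.2]
tool_rot: [-0.202, -3.115, 0.013]
contact_force: [0.3, -0.3, -7.4]
gripper_width: 55.7
```

```bash
python3 -c "
from h import *
plan([532.5,-241,112],-7.5,1)"
```

```text
p [ 532.7 -241.2  120.2] yaw -7.42 dyaw -0.08 tilt [-0.0206 -0.007  -0.9998] F [ 0.3 -0.3 -7.4] w 55.7 t 9.825
[0.1 0.3 8.2] 0.08
```

step_arm(moves=[{"grip":50,"slide":[0,0,5],"spin":0}])

```text
clock: 9.95
tcp_pos: [532.5, -241.3, 114.7]
tool_rot: [-0.202, -3.115, 0.013]
contact_force: [0.8, 0.2, -6.6]
gripper_width: 55.8
```

step_arm(moves=[{"grip":50,"slide":[0,0,3],"spin":0}])

```text
clock: 10.07
tcp_pos: [532.2, -241.4, 112.9]
tool_rot: [-0.202, -3.114, 0.013]
contact_force: [-14.0, 2.2, 23.1]
gripper_width: 55.6
```

step_arm(moves=[{"grip":50,"slide":[0,0,2],"spin":0}])

```text
clock: 10.2
tcp_pos: [532.2, -241.4, 113.0]
tool_rot: [-0.202, -3.115, 0.012]
contact_force: [-10.3, 3.9, 15.4]
gripper_width: 55.6
```

```bash
python3 -c "
from h import *
plan([532.5,-241,112],-7.5,1)"
```

```text
p [ 532.2 -241.4  113. ] yaw -7.43 dyaw -0.07 tilt [-0.0203 -0.0066 -0.9998] F [-10.3   3.9  15.4] w 55.6 t 10.2
[-0.2  0.5  1. ] 0.07
```

step_arm(moves=[{"grip":55,"slide":[0,0,0],"spin":0},{"grip":55,"slide":[0,0,0],"spin":0}], grip_force=3)

```text
clock: 10.45
tcp_pos: [532.6, -241.7, 113.8]
tool_rot: [-0.202, -3.116, 0.013]
contact_force: [-1.2, 0.8, -4.6]
gripper_width: 55.5
```

step_arm(moves=[{"grip":60,"slide":[0,0,0],"spin":0},{"grip":68,"slide":[0,0,0],"spin":0},{"grip":76,"slide":[0,0,0],"spin":0},{"grip":76,"slide":[0,0,0],"spin":0}])

```text
clock: 10.95
tcp_pos: [534.4, -242.2, 115.2]
tool_rot: [-0.203, -3.12, 0.014]
contact_force: [-0.1, 0.3, 0.6]
gripper_width: 74.4
```

```bash
python3 -c "
from h import *
for n in ['scene','wrist']: grab(n,n+'7')
plan([532.5,-241,112],-7.5,1)
a=cv2.imread('pics/scene7.png')[120:220,170:290]; cv2.imwrite('pics/c8.png',cv2.resize(a,None,fx=6,fy=6,interpolation=2))
"; python3 rel.py 7
```

```text
p [ 534.3 -242.2  115.1] yaw -7.44 dyaw -0.06 tilt [-0.0154 -0.0082 -0.9998] F [-0.2  0.4 -0.6] w 75.2 t 11.05
[1.9 1.  3.2] 0.06
rim n 1609 z 94.8887156752472 edge u 499.2 -> centre u 562.2 w range [(np.float64(-201.6), np.float64(-136.5)), (np.float64(-204.0), np.float64(-134.2)), (np.float64(-204.4), np.float64(-134.1)), (np.float64(-204.3), np.float64(-134.3)), (np.float64(-204.5), np.float64(-134.2)), (np.float64(-204.5), np.float64(-134.1)), (np.float64(-204.4), np.float64(-134.0)), (np.float64(-204.4), np.float64(-133.9)), (np.float64(-204.6), np.float64(-134.1)), (np.float64(-204.5), np.float64(-133.7)), (np.float64(-204.7), np.float64(-134.1)), (np.float64(-204.6), np.float64(-133.9)), (np.float64(-204.7), np.float64(-133.9)), (np.float64(-204.2), np.float64(-133.9)), (np.float64(-204.1), np.float64(-133.8)), (np.float64(-204.0), np.float64(-133.7)), (np.float64(-204.9), np.float64(-133.7)), (np.float64(-204.4), np.float64(-134.4))] Pocket w centre -169.2
tcp u,w [ 561.3 -170.4] [ 534.3 -242.2  115.1] tilt [-0.0154 -0.0082 -0.9998]
face n 2438 u by z [(73, np.float64(508.4)), (91, np.float64(502.4)), (109, np.float64(508.1)), (127, np.float64(508.2)), (145, np.float64(508.5))]
top n 4314 z 155.0668625698583 u min 510.85154755163967 w [-195.6 -144.4] -170.0
base edge [ 462.05999198 -277.82081522] [554.92864948 -29.71395233]
```

View pics/c8.png

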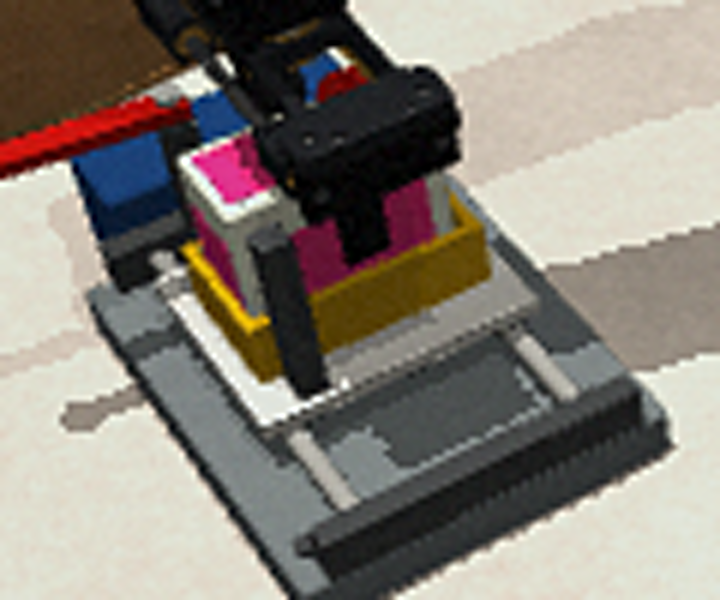

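The canister is seated: its top is at z = 155.1, the end face is vertical, and about 35 mm of it is inside the pocket. I lift straight off.

step_arm(moves=[{"grip":76,"slide":[0,0,-15],"spin":0},{"grip":76,"slide":[0,0,-25],"spin":0},{"grip":76,"slide":[0,0,-35],"spin":0},{"grip":76,"slide":[0,0,-35],"spin":0},{"grip":76,"slide":[0,0,-25],"spin":0}])

```text
clock: 11.68
tcp_pos: [535.6, -240.8, 256.6]
tool_rot: [-0.203, -3.119, 0.014]
contact_force: [-1.2, -0.6, 0.8]
gripper_width: 76.1
```

step_arm(moves=[{"grip":60,"slide":[0,0,-10],"spin":10},{"grip":60,"slide":[0,0,0],"spin":10},{"grip":45,"slide":[0,0,0],"spin":10},{"grip":45,"slide":[0,0,0],"spin":10},{"grip":45,"slide":[0,0,0],"spin":10}])

```text
clock: 12.3
tcp_pos: [537.2, -241.5, 276.7]
tool_rot: [-1.546, -2.734, 0.02]
contact_force: [0.4, 0.8, -0.2]
gripper_width: 46.3
```

```bash
python3 -c "
from h import *
for n in ['scene','side','wrist']: grab(n,n+'8')
plan([534.5,-241,112],-7.5,1); print(bot.state()['q'].round(2))
a=cv2.imread('pics/scene8.png')[80:240,120:320]; cv2.imwrite('pics/c9.png',cv2.resize(a,None,fx=4,fy=3.7,interpolation=2))
"; python3 shk.py side8
```

```text
p [ 537.3 -241.4  276.4] yaw -58.46 dyaw 50.96 tilt [-0.0065 -0.0108 -0.9999] F [0.6 0.5 0.1] w 45.4 t 12.45
[  2.8  -0.3 164.4] -50.96
[ 0.19  0.19  0.18  1.54 -0.02  1.42  0.92]
blue 147 ((490.2476806640625, -367.388916015625), (61.501319885253906, 96.97216796875), 83.46919250488281)
yellow 75 61.43187721924938 97.05844111013752
rim 32 92.85035249572815 ((510.1052551269531, -211.13255310058594), (117.17574310302734, 63.810546875), 28.53936004638672)
red 127 167.40684542748755 ((577.97119140625, -275.7532958984375), (35.349586486816406, 201.4842529296875), 60.96193313598633)
base ((531.6146240234375, -247.66781616210938), (307.398681640625, 202.88885498046875), 82.91590118408203)
```

View pics/c9.png

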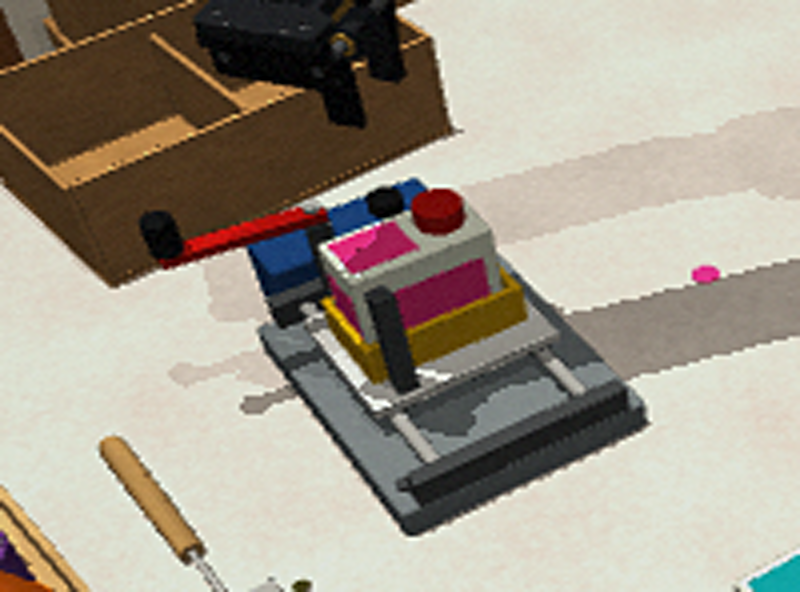

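View pics/wrist8.png

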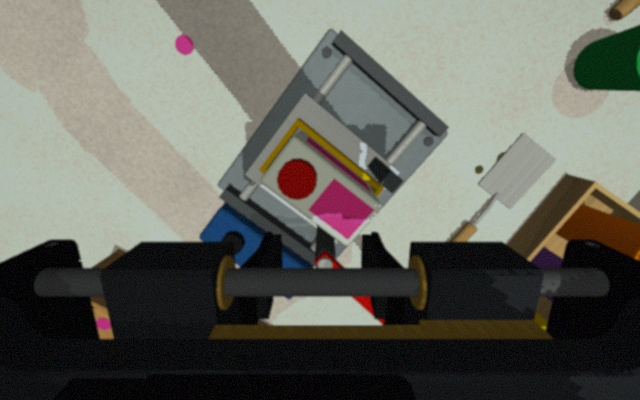

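The crop shows the canister fully in the pocket with its red cap at the shaker's −x end. The lever is open, with the knob top at about (159,139) in the full scene picture. I locate the knob from there.

```bash
python3 -c "
from h import *
d=load('scene8'); P=cloud(d); I=d['frame'].astype(int)
print(plane(d,159.5,138,198.5), world(d,159,139))
m=(I.max(2)<60)&(P[...,2]>192)&(P[...,2]<205)
m[:,:140]=0; m[:,185:]=0; m[:120]=0;m[165:]=0
q=P[m]; print(len(q),q.mean(0),q.min(0),q.max(0))
hsv=cv2.cvtColor(d['frame'],cv2.COLOR_RGB2HSV);H,S,V=[hsv[...,i].astype(int) for i in range(3)]
r=((H<6)|(H>174))&(S>150)&(abs(P[...,2]-167)<8);r[:,:150]=0;r[:,205:]=0;r[:125]=0;r[160:]=0
q=P[r]; print(len(q),q[:,2].mean(),cv2.minAreaRect(q[:,:2].astype(np.float32)))
l=cv2.fitLine(q[:,:2].astype(np.float32),cv2.DIST_L2,0,.01,.01).ravel();print(np.degrees(np.arctan2(l[1],l[0])),l)
"

```

```text
[ 666.8323826  -320.07396402  198.5       ] [ 669.2476597  -319.19936209  196.99828908]
44 [ 671.31193105 -318.00988488  196.43040719] [ 660.69021213 -329.7641396   192.14388811] [ 681.55648006 -307.8260095   199.48532381]
211 165.3538807842837 ((622.7921752929688, -306.884521484375), (20.486356735229492, 114.5657958984375), 77.53427124023438)
-13.457868 [ 9.7254133e-01 -2.3273028e-01  6.2265692e+02 -3.0511282e+02]
```

```bash
python3 -c "
from h import *
for t in ['scene1','side1']:
    P=cloud(load(t)); m=(abs(P[...,0]-670)<130)&(P[...,1]<-340)&(P[...,1]>-480); print(P[m][:,2].max() if m.any() else None)
plan([670,-319,265],-165,10)"

```

```text
77.22315879928726
78.49120904323152
p [ 537.3 -241.4  276.4] yaw -58.46 dyaw -106.54 tilt [-0.0065 -0.0108 -0.9999] F [0.6 0.5 0.1] w 45.4 t 12.45
[-13.5   7.3   1.1] 10.65
[-12.    9.6   1.1] 10.65
[-10.   11.7   1.1] 10.65
[-7.6 13.3  1.1] 10.65
[-5.1 14.5  1.1] 10.65
[-2.3 15.2  1.1] 10.65
[ 0.6 15.4  1.1] 10.65
[ 3.4 15.   1.1] 10.65
[ 6.1 14.1  1.1] 10.65
[ 8.6 12.7  1.1] 10.65
```

step_arm(moves=[{"grip":45,"slide":[-13.5,7.3,0],"spin":10.6},{"grip":45,"slide":[-12,9.6,0],"spin":10.6},{"grip":45,"slide":[-10,11.7,0],"spin":10.6},{"grip":45,"slide":[-7.6,13.3,0],"spin":10.6},{"grip":45,"slide":[-5.1,14.5,0],"spin":10.6}])

```text
clock: 13.08
tcp_pos: [605.0, -280.7, 279.3]
tool_rot: [2.592, 1.763, -0.015]
contact_force: [0.6, 0.4, -0.1]
gripper_width: 45.4
```

step_arm(moves=[{"grip":45,"slide":[-2.3,15.2,0],"spin":10.6},{"grip":45,"slide":[0.6,15.4,0],"spin":10.6},{"grip":45,"slide":[3.4,15,0],"spin":10.6},{"grip":45,"slide":[6.1,14.1,0],"spin":10.6},{"grip":45,"slide":[8.6,12.7,0],"spin":10.6}])

```text
clock: 13.7
tcp_pos: [673.6, -320.1, 281.1]
tool_rot: [3.105, 0.413, -0.008]
contact_force: [-0.7, -0.5, -0.1]
gripper_width: 45.0
```

```bash
python3 -c "
from h import *
for n in ['scene','wrist']: grab(n,n+'9')
plan([670,-319,240],-165,1); print(bot.state()['q'].round(2))
"
```

```text
p [ 673.9 -320.2  280.1] yaw -164.72 dyaw -0.28 tilt [-0.0048 -0.0106 -0.9999] F [-0.7  0.1 -0. ] w 44.9 t 13.8
[-3.1 -2.6 40.1] 0.28
[ 0.11  0.55  0.46  1.1  -0.22  1.54 -0.79]
```

View pics/wrist9.png

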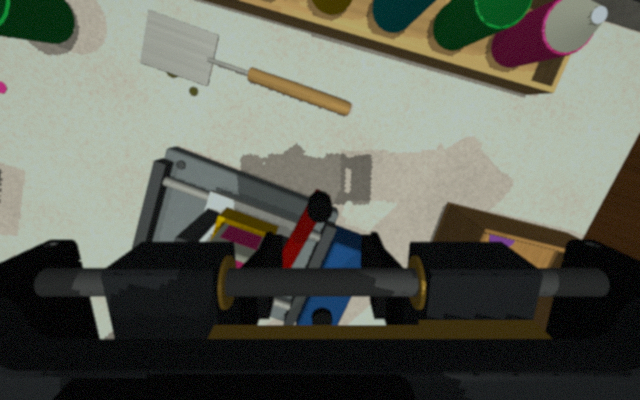

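The knob top shows at about (320,205) in the wrist view. I get its position from that.

```bash
python3 -c "
from h import *
d=load('wrist9'); P=cloud(d); I=d['frame'].astype(int)
m=(I.max(2)<60)&(abs(P[...,2]-198)<6); m[235:]=0; q=P[m]; print(len(q),q.mean(0),q.min(0),q.max(0))
print(plane(d,320,204,198.5))
a=cv2.imread('pics/wrist9.png')[160:260,260:380]; cv2.imwrite('pics/c10.png',cv2.resize(a,None,fx=6,fy=6,interpolation=2))
plan([670,-319,240],-165,1)"
```

```text
516 [ 671.94841474 -319.94680849  198.04551674] [ 660.55080599 -330.42545209  192.09776147] [ 681.83188922 -309.69444564  200.57233078]
[ 676.85580338 -319.14911629  198.5       ]
p [ 673.9 -320.2  280.1] yaw -164.72 dyaw -0.28 tilt [-0.0048 -0.0106 -0.9999] F [-0.7  0.1 -0. ] w 44.9 t 13.8
[-3.1 -2.6 40.1] 0.28
```

View pics/c10.png

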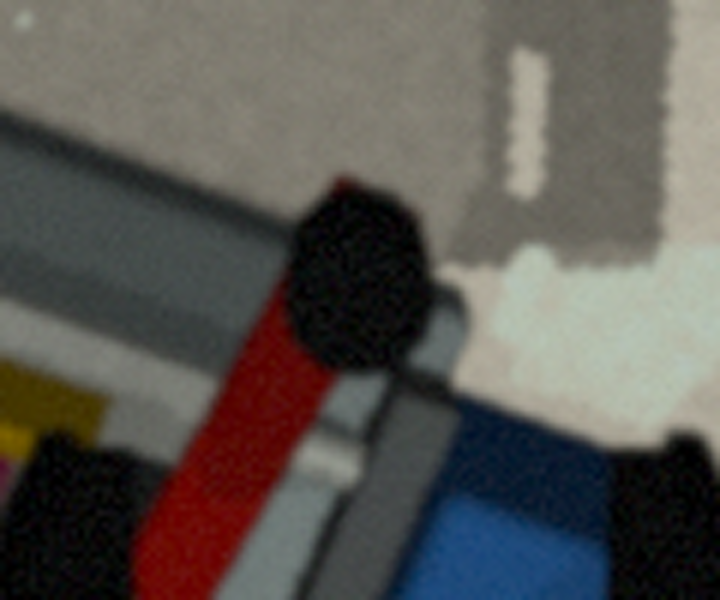

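```bash
python3 -c "
from h import *
plan([671,-320,178],-165,4)"
```

```text
p [ 673.9 -320.2  280.1] yaw -164.72 dyaw -0.28 tilt [-0.0048 -0.0106 -0.9999] F [-0.7  0.1 -0. ] w 44.9 t 13.8
[-0.5 -0.5 25.5] 0.07
[-0.5 -0.5 25.5] 0.07
[-0.5 -0.5 25.5] 0.07
[-0.5 -0.5 25.5] 0.07
```

step_arm(moves=[{"grip":48,"slide":[-1,-0.5,22],"spin":0},{"grip":48,"slide":[-0.5,-0.5,25],"spin":0},{"grip":48,"slide":[-0.5,-0.5,20],"spin":0},{"grip":48,"slide":[0,0,8],"spin":0}])

```text
clock: 14.3
tcp_pos: [670.2, -319.6, 205.1]
tool_rot: [3.097, 0.463, -0.008]
contact_force: [-0.5, 0.3, 0.7]
gripper_width: 47.8
```

```bash
python3 -c "
from h import *
plan([671,-320,178],-165,1)"
```

```text
p [ 670.2 -319.6  205.1] yaw -162.99 dyaw -2.01 tilt [-0.0033 -0.0108 -0.9999] F [-0.5  0.3  0.7] w 47.8 t 14.3
[ 0.8  0.4 27.1] 2.01
```

step_arm(moves=[{"grip":48,"slide":[0.8,0.4,14],"spin":0},{"grip":48,"slide":[0,0,9],"spin":0},{"grip":48,"slide":[0,0,2],"spin":0}])

```text
clock: 14.68
tcp_pos: [671.1, -319.9, 179.8]
tool_rot: [3.095, 0.472, -0.006]
contact_force: [0.8, -0.6, -0.2]
gripper_width: 48.1
```

```bash
python3 -c "
from h import *
grab('scene','scene10')
a=cv2.imread('pics/scene10.png')[60:220,100:300]; cv2.imwrite('pics/c11.png',cv2.resize(a,None,fx=4,fy=3.7,interpolation=2))
plan([671,-320,178],-165,1)"
```

```text
p [ 671.2 -319.9  179.8] yaw -162.66 dyaw -2.34 tilt [-0.0022 -0.0109 -0.9999] F [ 0.4 -0.3 -0.4] w 48.0 t 14.725
[-0.2  0.   1.8] 2.34
```

View pics/c11.png

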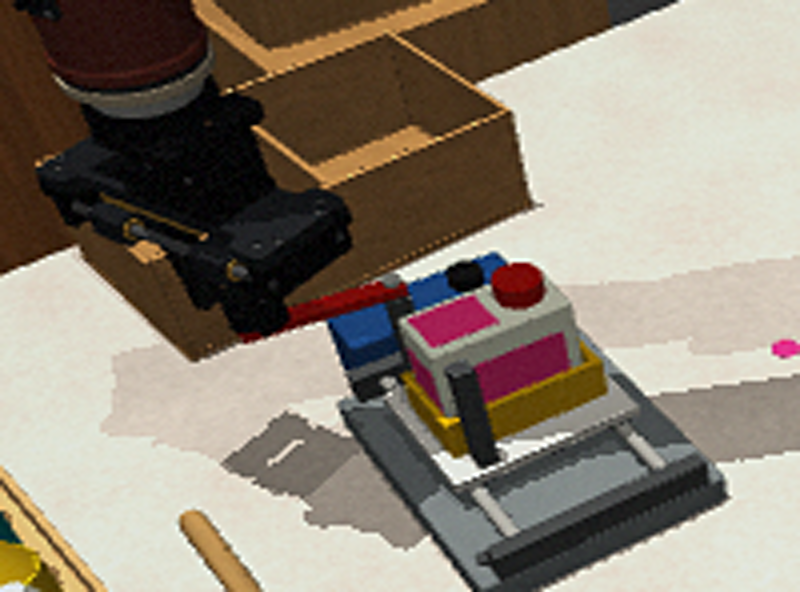

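The knob is caged between the fingers. I narrow the jaws and work out the arc.

```bash
cat >> h.py <<'E'
def arc(a1,n,yaw,z=178,H=(573.4,-296.6),r=100):
    s,p,R=tool(); H=np.array(H); a0=np.degrees(np.arctan2(p[1]-H[1],p[0]-H[0])); cur=np.degrees(np.arctan2(-R[1,0],-R[0,0]))
    dy=(yaw-cur+180)%360-180
    print('p',p.round(1),'ang',round(a0,1),'r',np.hypot(*(p[:2]-H)).round(1),'yaw',round(cur,1),'tilt',R[:,2].round(3),'F',s['contact_force'].round(1),'w',round(s['gripper_width'],1),s['clock'])
    pp=p.copy()
    for i in range(n):
        a=np.radians(a0+(a1-a0)*(i+1)/n); t=np.array([H[0]+r*np.cos(a),H[1]+r*np.sin(a),p[2]+(z-p[2])*(i+1)/n])
        print((R.T@(t-pp)).round(1),round(-dy/n,2)); pp=t; R=R@Ro.from_euler('z',-dy/n,degrees=True).as_matrix()
E
python3 -c "
from h import *
arc(28,5,-135)"
```

```text
p [ 671.2 -319.9  179.8] ang -13.4 r 100.5 yaw -162.7 tilt [-0.002 -0.011 -1.   ] F [ 0.4 -0.3 -0.4] w 48.0 14.725
[  6.  -13.2   0.2] -5.53
[  5.8 -13.2   0.2] -5.53
[  5.2 -13.5   0.2] -5.53
[  4.6 -13.7   0.2] -5.53
[  3.9 -13.9   0.2] -5.53
```

step_arm(moves=[{"grip":32,"slide":[0,0,0.5],"spin":0},{"grip":32,"slide":[6,-13.2,0.2],"spin":-5.5},{"grip":32,"slide":[5.8,-13.2,0.2],"spin":-5.5},{"grip":32,"slide":[5.2,-13.5,0.2],"spin":-5.5}])

```text
clock: 15.22
tcp_pos: [673.4, -279.7, 180.6]
tool_rot: [2.986, 0.919, -0.001]
contact_force: [2.4, -2.0, -1.8]
gripper_width: 32.5
```

```bash
python3 -c "
from h import *
arc(50,4,-120)"
```

```text
p [ 673.4 -279.7  180.6] ang 9.6 r 101.4 yaw -145.8 tilt [ 0.004 -0.017 -1.   ] F [ 2.4 -2.  -1.8] w 32.5 15.225
[  4.6 -17.2   0.3] -6.45
[  4.8 -16.9   0.3] -6.45
[  3.7 -17.2   0.4] -6.45
[  2.6 -17.4   0.4] -6.45
```

Force is about 2–3 N, as expected for the lever. I continue along the arc.

step_arm(moves=[{"grip":32,"slide":[4.6,-17.2,0.5],"spin":-6.4},{"grip":32,"slide":[4.8,-16.9,0.5],"spin":-6.4},{"grip":32,"slide":[3.7,-17.2,0.5],"spin":-6.4}])

```text
clock: 15.6
tcp_pos: [653.4, -232.1, 180.6]
tool_rot: [2.777, 1.418, 0.004]
contact_force: [3.0, -0.5, -0.4]
gripper_width: 31.7
```

```bash
python3 -c "
from h import *
arc(80,4,-100)
grab('scene','scene11')
a=cv2.imread('pics/scene11.png')[60:220,100:300]; cv2.imwrite('pics/c12.png',cv2.resize(a,None,fx=4,fy=3.7,interpolation=2))"
```

```text
p [ 653.4 -232.1  180.6] ang 38.9 r 102.7 yaw -125.9 tilt [ 0.013 -0.02  -1.   ] F [ 3.  -0.5 -0.4] w 31.7 15.6
[  0.5 -18.4   0.2] -6.47
[  2.  -17.8   0.3] -6.47
[  0.8 -17.9   0.3] -6.47
[ -0.4 -17.9   0.3] -6.47
```

View pics/c12.png

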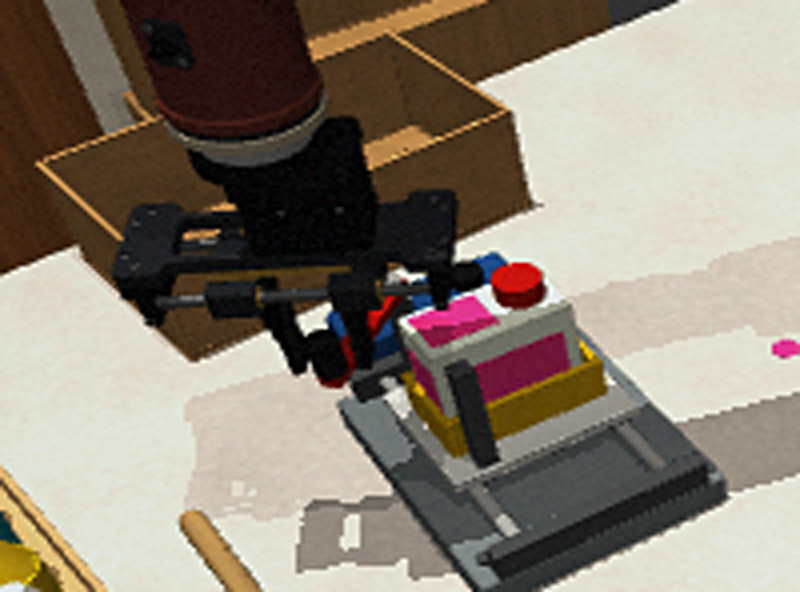

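The knob stays between the fingers at crop (325,350) and follows. I continue.

step_arm(moves=[{"grip":32,"slide":[0.5,-18,0.3],"spin":-6.5},{"grip":32,"slide":[2,-17.8,0.3],"spin":-6.5},{"grip":32,"slide":[0.8,-17,0.3],"spin":-6.5}])

```text
clock: 16.02
tcp_pos: [610.9, -201.3, 181.0]
tool_rot: [2.481, 1.881, 0.006]
contact_force: [2.8, 0.1, -0.4]
gripper_width: 32.3
```

```bash
python3 -c "
from h import *
arc(88,3,-96)"
```

```text
p [ 610.9 -201.3  181. ] ang 68.5 r 102.4 yaw -105.7 tilt [ 0.02 -0.02 -1.  ] F [ 2.8  0.1 -0.4] w 32.3 16.025
[ -1.9 -11.6   0.7] -3.22
[ -0.1 -11.3   0.7] -3.22
[ -0.8 -11.3   0.7] -3.22
```

step_arm(moves=[{"grip":32,"slide":[-1.5,-11,0.5],"spin":-3},{"grip":32,"slide":[0,-8,0.5],"spin":-3}])

```text
clock: 16.27
tcp_pos: [593.3, -197.5, 181.2]
tool_rot: [2.376, 2.009, 0.01]
contact_force: [3.2, 0.4, -1.2]
gripper_width: 32.0
```

step_arm(moves=[{"grip":32,"slide":[0,-6,0],"spin":0}])

```text
clock: 16.4
tcp_pos: [587.8, -196.5, 181.6]
tool_rot: [2.377, 2.006, 0.012]
contact_force: [2.9, 1.6, -0.5]
gripper_width: 32.0
```

```bash
python3 -c "
from h import *
arc(88,1,-96)"
```

```text
p [ 587.8 -196.5  181.6] ang 81.8 r 101.1 yaw -99.7 tilt [ 0.026 -0.019 -0.999] F [ 2.9  1.6 -0.5] w 32.0 16.4
[ -1.9 -10.8   3.4] -3.67
```

step_arm(moves=[{"grip":32,"slide":[0,-4,0],"spin":0}])

```text
clock: 16.52
tcp_pos: [584.0, -196.0, 181.9]
tool_rot: [2.378, 2.004, 0.013]
contact_force: [2.2, -0.0, -0.4]
gripper_width: 32.1
```

step_arm(moves=[{"grip":32,"slide":[0,-3,0],"spin":0}])

```text
clock: 16.65
tcp_pos: [581.3, -195.5, 182.0]
tool_rot: [2.379, 2.002, 0.014]
contact_force: [5.1, 0.8, -2.6]
gripper_width: 32.6
```

step_arm(moves=[{"grip":32,"slide":[0,-3,0],"spin":0}])

```text
clock: 16.77
tcp_pos: [579.0, -195.1, 182.0]
tool_rot: [2.379, 2.0, 0.015]
contact_force: [6.4, 0.2, -3.9]
gripper_width: 37.0
```

The force jumped and the finger was pushed back from 32 to 37 mm of opening, so the lever appears to be at its stop. I back off a little and check.

step_arm(moves=[{"grip":60,"slide":[0,3,0],"spin":0},{"grip":60,"slide":[0,0,-2],"spin":0},{"grip":60,"slide":[0,0,-25],"spin":0},{"grip":60,"slide":[0,0,-30],"spin":0},{"grip":60,"slide":[0,0,-30],"spin":0}])

```text
clock: 17.4
tcp_pos: [576.8, -194.8, 268.3]
tool_rot: [2.387, 2.0, 0.004]
contact_force: [0.8, -0.3, 0.2]
gripper_width: 59.5
```

step_arm(moves=[{"grip":60,"slide":[30,0,-20],"spin":0},{"grip":60,"slide":[45,0,0],"spin":0},{"grip":60,"slide":[45,0,0],"spin":0},{"grip":60,"slide":[30,0,0],"spin":0},{"grip":60,"slide":[0,0,0],"spin":0}])

```text
clock: 18.02
tcp_pos: [603.6, -45.1, 290.1]
tool_rot: [2.39, 1.992, 0.005]
contact_force: [0.2, -1.1, -0.1]
gripper_width: 60.0
```

```bash
python3 -c "
from h import *
for n in ['scene','side','wrist']: grab(n,n+'12')
plan([600,-100,270],-100,1)
a=cv2.imread('pics/scene12.png')[100:220,160:300]; cv2.imwrite('pics/c13.png',cv2.resize(a,None,fx=5,fy=5,interpolation=2))
for t in ['scene12','wrist12']:
    d=load(t); P=cloud(d)
    hsv=cv2.cvtColor(d['frame'],cv2.COLOR_RGB2HSV);H,S,V=[hsv[...,i].astype(int) for i in range(3)]
    r=((H<6)|(H>174))&(S>150)&(abs(P[...,2]-166)<6)&(abs(P[...,0]-580)<30)&(abs(P[...,1]+245)<65);q=P[r]; print(t,len(q))
    if len(q)>10:
        print(q[:,2].mean(),cv2.minAreaRect(q[:,:2].astype(np.float32))); l=cv2.fitLine(q[:,:2].astype(np.float32),cv2.DIST_L2,0,.01,.01).ravel();print(np.degrees(np.arctan2(l[1],l[0])))
    k=(d['frame'].max(2)<60)&(abs(P[...,2]-197)<5)&(abs(P[...,0]-587)<40)&(abs(P[...,1]+197)<40); q=P[k]; print('knob',len(q),q.mean(0) if len(q) else '')
"
```

```text
p [603.3 -49.4 290.3] yaw -100.7 dyaw 0.7 tilt [ 0.0224 -0.0228 -0.9995] F [ 0.5 -0.7 -0.6] w 60.1 t 18.175
[-49.9   5.6  21.4] -0.7
scene12 80
165.8666916589046 ((581.1663208007812, -241.60079956054688), (106.19820404052734, 15.803146362304688), 81.66136169433594)
80.29689
knob 38 [ 589.26719333 -195.62074832  196.65833825]
wrist12 63
165.0976351731837 ((587.1845703125, -188.1493377685547), (5.495372772216797, 14.426488876342773), 87.43052673339844)
-5.555705
knob 0
```

View pics/c13.png

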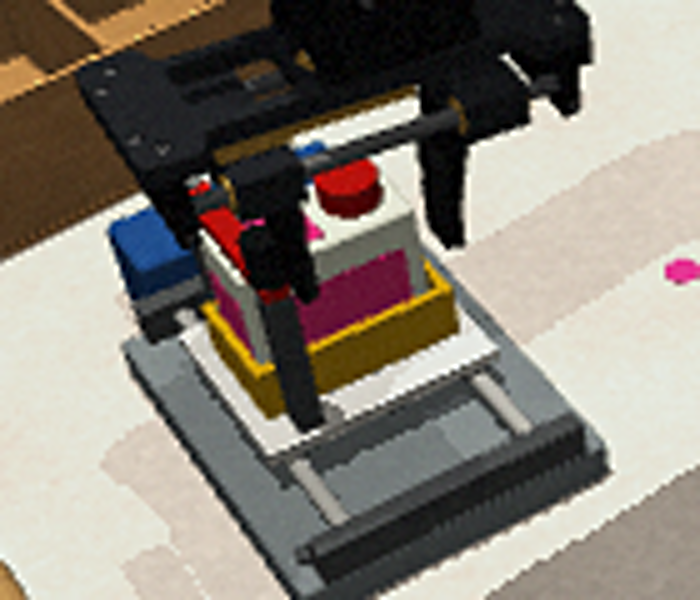

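View pics/wrist12.png

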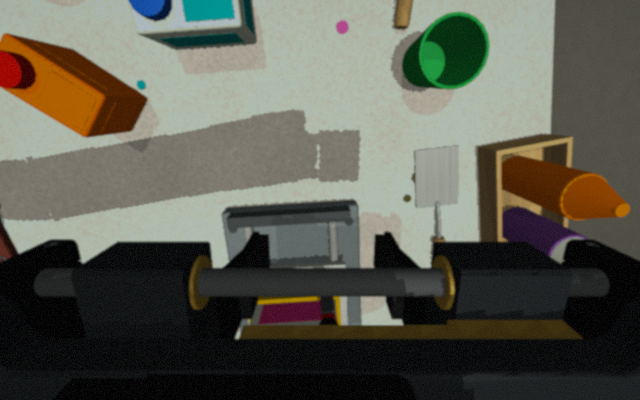

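The lever lies across the canister. I move further away for an unobstructed check.

step_arm(moves=[{"grip":60,"slide":[35,0,-10],"spin":0},{"grip":60,"slide":[45,0,-10],"spin":0},{"grip":60,"slide":[45,0,-10],"spin":0},{"grip":60,"slide":[45,0,0],"spin":0},{"grip":60,"slide":[20,0,0],"spin":0}])

```text
clock: 18.8
tcp_pos: [640.6, 129.8, 318.0]
tool_rot: [2.41, 1.96, 0.0]
contact_force: [0.3, -0.1, -0.2]
gripper_width: 60.1
```

step_arm(moves=[{"grip":60,"slide":[0,0,0],"spin":0},{"grip":60,"slide":[0,0,0],"spin":0},{"grip":60,"slide":[0,0,0],"spin":0}])

```text
clock: 19.18
tcp_pos: [641.0, 124.8, 317.8]
tool_rot: [2.414, 1.953, -0.003]
contact_force: [-0.3, -0.1, -0.3]
gripper_width: 60.0
```

```bash
python3 -c "
from h import *
for n in ['scene','side']: grab(n,n+'13')
print(bot.state()['contact_force'],bot.state()['tcp_pos'])
a=cv2.imread('pics/scene13.png')[100:220,160:300]; cv2.imwrite('pics/c14.png',cv2.resize(a,None,fx=5,fy=5,interpolation=2))
for t in ['scene13']:
    d=load(t); P=cloud(d)
    hsv=cv2.cvtColor(d['frame'],cv2.COLOR_RGB2HSV);H,S,V=[hsv[...,i].astype(int) for i in range(3)]
    r=((H<6)|(H>174))&(S>150)&(abs(P[...,2]-166)<6)&(abs(P[...,0]-580)<30)&(abs(P[...,1]+245)<65);q=P[r]; print(t,len(q))
    print(q[:,2].mean(),cv2.minAreaRect(q[:,:2].astype(np.float32))); l=cv2.fitLine(q[:,:2].astype(np.float32),cv2.DIST_L2,0,.01,.01).ravel();print(np.degrees(np.arctan2(l[1],l[0])))
    k=(d['frame'].max(2)<60)&(abs(P[...,2]-197)<5)&(abs(P[...,0]-587)<40)&(abs(P[...,1]+197)<40); q=P[k]; print('knob',len(q),q.mean(0) if len(q) else '')
    k=(abs(P[...,2]-95)<40)&(abs(P[...,2]-155)<3)&(abs(P[...,0]-535)<90)&(abs(P[...,1]+240)<60);q=P[k];print('top',np.median(q[:,2]))
    for a,b in [('canister_teal',(525,155)),('jar',(681,251))]: print(a)
"; python3 shk.py scene13
```

```text
[-0.27732652  0.22986336 -0.25934359] [641.03320013 125.05952006 317.92154819]
scene13 91
166.67611525350193 ((578.648681640625, -260.97747802734375), (79.13700866699219, 15.681269645690918), 82.92462921142578)
80.50411
knob 38 [ 587.73450392 -196.38385076  196.96698077]
top nan
canister_teal
jar
blue 251 ((519.7932739257812, -375.918701171875), (55.98894500732422, 145.80206298828125), 82.59089660644531)
yellow 121 42.73145126084769 96.77670397883843
rim 51 93.38878834537846 ((535.4664916992188, -240.63623046875), (71.98523712158203, 126.14945983886719), 82.21527862548828)
red 211 167.96404344969926 ((539.0317993164062, -255.56198120117188), (79.10785675048828, 95.42808532714844), 82.29663848876953)
base ((534.7573852539062, -249.06076049804688), (300.0557556152344, 199.85040283203125), 82.58024597167969)
  return _methods._mean(a, axis=axis, dtype=dtype,
  ret = ret.dtype.type(ret / rcount)
```

View pics/c14.png

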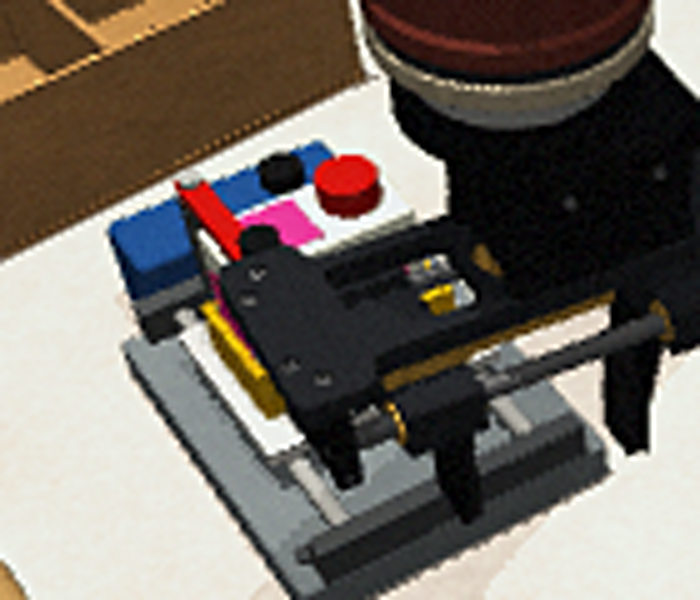

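View pics/scene13.png

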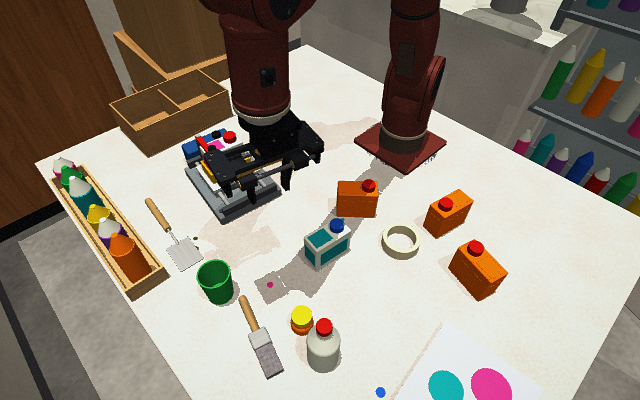

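```bash
python3 -c "
from h import *
for t in ['scene13','side13']:
    P=cloud(load(t)); k=(abs(P[...,2]-155)<5)&(abs(P[...,0]-525)<60)&(abs(P[...,1]+245)<45);q=P[k];print(t,'top',len(q),np.median(q[:,2]) if len(q) else '', np.percentile(q[:,2],[10,90]) if len(q) else '')
    k=(abs(P[...,2]-173)<4)&(abs(P[...,0]-510)<35)&(abs(P[...,1]+240)<35);q=P[k];print('cap',len(q),np.median(q,0) if len(q) else '')
a=cv2.imread('pics/side13.png')[90:200,280:420]; cv2.imwrite('pics/c15.png',cv2.resize(a,None,fx=5,fy=5,interpolation=2))
"
```

```text
scene13 top 266 153.73744033238466 [151.42731457 156.2924638 ]
cap 84 [ 509.15387363 -237.69793658  171.75355511]
side13 top 190 153.0867927856507 [150.91163789 156.66528221]
cap 41 [ 506.32377084 -233.87797357  170.59022587]
```

View pics/c15.png

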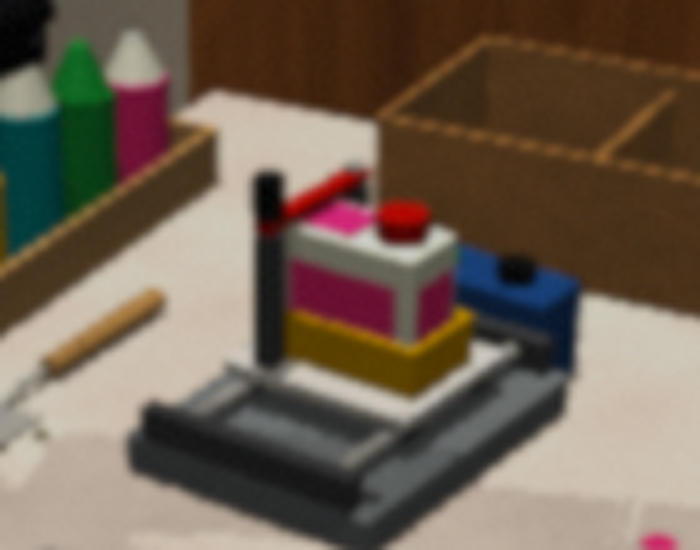

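The side view shows the knob directly over the rest post at crop (268,200). The bar crosses the canister's top, and the cap is at the far end from the lever. I hand in the job.

```bash
python3 -c "
from workcell import bot
print(bot.sign_off())"
```

```text
the job is handed in; nothing more can be done
None
```

I loaded the pink canister into the yellow pocket with its cap at the end away from the lever. I then swung the red lever shut and let go. The job is handed in, at about 19 s of the 72 s allowed; no verdict was reported.

**Canister:** After I let go, the wrist camera put its top at z = 155.1 mm (155 expected when seated) with the end face vertical. The final scene and side views read 153.7 and 153.1 mm. Those two cameras have read 1–2 mm low throughout, so I count this as seated.

**Lever:** Near the stop the force rose from about 3 N to 6 N and the finger was pushed back. The knob's measured position and the side view put it over the rest post, within about 0.01 rad of shut. A line fitted to the partly hidden red bar read about 2° off, still inside the 0.1 rad tolerance.

**Tilt:** The tool had drifted about 0.02 rad off vertical while carrying, so the canister touched down on its +x edge first. It settled flat when I released it.

**Other objects:** The last full scene picture shows everything else where it was, judged by eye and not measured. The gripper was clear of everything, with near-zero force.

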